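Close the ready sample jars

TASK

Close each sample jar with the screw lid of its own band colour, but leave open the jar that has the red-capped dropper bottle standing behind it and leave that jar's lid on the desk; a jar whose lid is not laid out also stays open. Set a lid level on the neck and turn it backward (anticlockwise from above) until it drops into the thread start, as it only jams if turned forward before that; then screw it forward, fully home to its stop, and let go. Do not force a jammed lid, and do not shift or knock over the dropper bottles, the timer or the carton.

Things in the scene. Friction and masses are not known exactly. Their poses are not given: they have to be found in the camera images.
- mouth_blue (a point): Mouth of the jar with the blue band: on its axis, level with the thread's top, 78 mm above the desk; z up. All five jars are alike: a clear jar 72 mm across, clamped in a fixed grey stand 92 mm across. The three flat-topped thread lands on its neck are 58 mm across, with three gaps between them, 120 degrees apart and 28 degrees wide (a lid pin fills 13). This frame does not tell the gaps' angles.
- wing_blue (a point): Centre of the upright grip wing on the loose blue screw lid, z up; absent in some starts. All lids: a ribbed disc 68 mm across, 59 mm high in all, about 100 g. The wing is 50 mm long (x), 16 mm thick (y), from 32 to 59 mm above the lid's lower edge; this point is 45 mm above that edge.
- mouth_green (a point): Mouth of the jar with the green band: on its axis, level with the thread's top, 78 mm above the desk; z up. A lid set on any neck rests with its pins on the lands (or on a 5 mm tooth). Turned anticlockwise from above by at most 2.1 rad the pins come over the gaps and the lid, if free to sink, drops 11 mm; more backward turn is then blocked. Turned clockwise before that it jams. A lid let loose meanwhile can drop on one side only.
- wing_green (a point): Centre of the upright grip wing on the loose green screw lid, z up; absent in some starts. Like the blue one. Its point is 45 mm above the desk when the lid lies there, 41 mm above the mouth point when on the lands, 30 mm after the drop, 25 mm when home.
- mouth_yellow (a point): Mouth of the jar with the yellow band: on its axis, level with the thread's top, 78 mm above the desk; z up. After the drop, 1.25 to 1.55 rad clockwise, to a firm stop, takes the pins under the lands and down a ramp by 5 mm more. Only its weight and the hand move the lid down. The neck is 48 mm across, tapered at the top to 40 mm, and stands 4.5 mm above the point.
- wing_yellow (a point): Centre of the upright grip wing on the loose yellow screw lid, z up; absent in some starts. Like the blue one. Three pins, 6 mm thick, point inward 4 mm above a lid's lower edge, at 0, 120 and 240 degrees from x.
- mouth_orange (a point): Mouth of the jar with the orange band: on its axis, level with the thread's top, 78 mm above the desk; z up. Like the others; see their entries for the thread.
- wing_orange (a point): Centre of the upright grip wing on the loose orange screw lid, z up; absent in some starts. Like the blue one.
- mouth_purple (a point): Mouth of the jar with the purple band: on its axis, level with the thread's top, 78 mm above the desk; z up. Like the others.
- wing_purple (a point): Centre of the upright grip wing on the loose purple screw lid, z up; absent in some starts. Like the blue one.
- dropper_red_mid (a point): centre (37 mm up) of a red-capped dropper bottle, 25 mm across and 74 mm tall, loose, standing behind one of the jars (seen from the robot) 70 to 130 mm from its axis; z is up. The jar it stands behind still waits for its reagent; every other jar is more than 140 mm from it.
- dropper_blue_1_mid (a point): centre (37 mm up) of a blue-capped dropper bottle, 25 mm across and 74 mm tall, loose, standing behind one of the jars (seen from the robot) 70 to 130 mm from its axis; z is up. The jar it stands behind has had its reagent.
- dropper_blue_2_mid (a point): centre (37 mm up) of a blue-capped dropper bottle, 25 mm across and 74 mm tall, loose, standing behind one of the jars (seen from the robot) 70 to 130 mm from its axis; z is up. The jar it stands behind has had its reagent.
- dropper_blue_3_mid (a point): centre (37 mm up) of a blue-capped dropper bottle, 25 mm across and 74 mm tall, loose, standing behind one of the jars (seen from the robot) 70 to 130 mm from its axis; z is up. The jar it stands behind has had its reagent.
- dropper_blue_4_mid (a point): centre (37 mm up) of a blue-capped dropper bottle, 25 mm across and 74 mm tall, loose, standing behind one of the jars (seen from the robot) 70 to 130 mm from its axis; z is up. The jar it stands behind has had its reagent.
- timer_mid (a point): centre of a white square timer with a black dial, 64x64x48 mm, loose, on the desk at the left; bystander
- strip_box_mid (a point): centre of a white and blue carton, 62x119x56 mm, loose, on the desk at the right; bystander
There are look-alikes about, which are no part of the job. Of the things that look like the part that bears wing_yellow, the larger one is meant. What is shaped like the part that bears mouth_orange but pink is not meant.

How it is judged:
At the end, for the whole second after the job is handed in: Each lid present is on its colour's jar: within 5 mm of the axis, level within 0.06 rad, wing centre 21 to 26 mm above the thread top. The lid of the jar with the red-capped dropper within 13.7 cm lies upright on the desk, over 6 cm from its jar's axis (((horizontal distance between dropper_red_mid and mouth_blue above 0.137 m and horizontal distance between wing_blue and mouth_blue below 0.005 m and z of wing_blue in the frame of mouth_blue between 0.021 and 0.026 m and angle between wing_blue's own z axis and vertical below 0.06 rad) or (horizontal distance between dropper_red_mid and mouth_blue below 0.137 m and height (world z) of wing_blue below 0.06 m and horizontal distance between wing_blue and mouth_blue above 0.06 m and angle between wing_blue's own z axis and vertical below 0.2 rad)) and ((horizontal distance between dropper_red_mid and mouth_green above 0.137 m and horizontal distance between wing_green and mouth_green below 0.005 m and z of wing_green in the frame of mouth_green between 0.021 and 0.026 m and angle between wing_green's own z axis and vertical below 0.06 rad) or (horizontal distance between dropper_red_mid and mouth_green below 0.137 m and height (world z) of wing_green below 0.06 m and horizontal distance between wing_green and mouth_green above 0.06 m and angle between wing_green's own z axis and vertical below 0.2 rad)) and ((horizontal distance between dropper_red_mid and mouth_yellow above 0.137 m and horizontal distance between wing_yellow and mouth_yellow below 0.005 m and z of wing_yellow in the frame of mouth_yellow between 0.021 and 0.026 m and angle between wing_yellow's own z axis and vertical below 0.06 rad) or (horizontal distance between dropper_red_mid and mouth_yellow below 0.137 m and height (world z) of wing_yellow below 0.06 m and horizontal distance between wing_yellow and mouth_yellow above 0.06 m and angle between wing_yellow's own z axis and vertical below 0.2 rad)) and ((horizontal distance between dropper_red_mid and mouth_orange above 0.137 m and horizontal distance between wing_orange and mouth_orange below 0.005 m and z of wing_orange in the frame of mouth_orange between 0.021 and 0.026 m and angle between wing_orange's own z axis and vertical below 0.06 rad) or (horizontal distance between dropper_red_mid and mouth_orange below 0.137 m and height (world z) of wing_orange below 0.06 m and horizontal distance between wing_orange and mouth_orange above 0.06 m and angle between wing_orange's own z axis and vertical below 0.2 rad)) and ((horizontal distance between dropper_red_mid and mouth_purple above 0.137 m and horizontal distance between wing_purple and mouth_purple below 0.005 m and z of wing_purple in the frame of mouth_purple between 0.021 and 0.026 m and angle between wing_purple's own z axis and vertical below 0.06 rad) or (horizontal distance between dropper_red_mid and mouth_purple below 0.137 m and height (world z) of wing_purple below 0.06 m and horizontal distance between wing_purple and mouth_purple above 0.06 m and angle between wing_purple's own z axis and vertical below 0.2 rad))); the robot touches nothing.
It fails at once if a dropper bottle, the timer or the carton is shifted by more than 3 cm or knocked over (distance of any of dropper_red_mid, dropper_blue_1_mid, dropper_blue_2_mid, dropper_blue_3_mid, dropper_blue_4_mid, timer_mid, strip_box_mid from where it was at the start of the episode above 0.03 m or angle between any of dropper_red_mid, dropper_blue_1_mid, dropper_blue_2_mid, dropper_blue_3_mid, dropper_blue_4_mid, timer_mid, strip_box_mid's own z axis and vertical above 0.5 rad).
It fails at once if a jammed lid is forced: the fingers bear on it with over 600 N in all (grip and twist; the grip alone is at most 240) (contact force between the fingers and lid_blue above 600 N or contact force between the fingers and lid_green above 600 N or contact force between the fingers and lid_yellow above 600 N or contact force between the fingers and lid_orange above 600 N or contact force between the fingers and lid_purple above 600 N).
Of lid_blue, lid_green, lid_yellow, lid_orange, lid_purple only 4 to 5 are there at a start; the rules pass over those that are not, and their reading is None.
At some moment in a run one of lid_blue, lid_green, lid_yellow, lid_orange, lid_purple may be knocked a few centimetres aside while the robot is not near it.
It also fails if it takes over 210 s, if anything falls off the work surface, if the arm or the gripper's body presses on something with over 40 N, if the wrist force passes 120 N, or if a joint passes its speed limit or range.

ROBOT

A 6-joint arm with a two-finger parallel gripper is mounted at the origin on a cart in front of the work surface, level with it; the furniture and walls round the work are solid. World frame = base frame: x ahead of the robot, y to its left, z up, the work surface at z = 0. Lengths are in m, angles in rad, forces in N, time in s.
With the tool pointing down it reaches from about 0.4 to 0.825 m from the base axis. Payload 7 kg.
Tool frame: the origin (TCP) lies between the finger pads; the fingertips stand arm.nose_length ahead of it and the grasp point (between the pads) is the TCP (arm.nose_length is the distance from the TCP to the fingertips, in m); x points along the fingers, z is the direction in which the jaws open and shut, and the axes are right-handed (so a half turn about x gives the same grasp; the last joint's range is limited). The gripper opens to 88 mm and grips with 3 to 60 N. Pads are 19 mm wide; open, the fingers measure 130 mm over their backs; the gripper's body (78 mm by 193 mm) begins 47 mm behind the grasp point.
Start: joints at [1.593, 0.359, 0.012, 0, -1.224, -0.288], TCP at [0.177, 0.651, 0.246] pointing down, gripper open.
Joint ranges: [-3.07, 3.07], [-1.43, 2.12], [-1.02, 1.25], [-3.03, 1.67], [-3.05, -0], [-3.03, 3.03]. Speed limits (rad/s): [2.39, 2.39, 3.01, 3.14, 3.14, 3.14].

INTERFACE

Orientations are given as [roll, pitch, yaw] about the fixed x, y, z axes, in that order (R = Rz(yaw) Ry(pitch) Rx(roll)).
In Python, from station import arm, viewer, spotter gives the robot as it stands.
- The arm moves only by the shell command python3 -m handwheel 'ROWS' [FORCE]. ROWS is a JSON object of lists of equal length, an entry for each row: "gripper": the gripper command: -1 is shut, 1 is fully open, values between are in proportion; "travel": the shift along the world's x, y, z each as a share of 500 mm, from -1 to 1, a list of three; "spin": the turn about the world's z as a share of 45 degrees, from -1 to 1. A call has 1 to 20 rows; each row is the pose to reach, as a shift and turn from the pose commanded when the call began; what a row does not reach only later rows make up. A row lasts 1/10 s, in which the tool goes at most 50 mm and 8.59 degrees, less where a joint would pass 70% of its speed; a pose out of reach is approached as far as the arm can. A call with a number of a shift or a turn outside -1 to 1 is refused whole. A call with a gripper value outside its range is refused whole. The fingers move at their own pace and stop on an object; FORCE is the grip in N (left out, the last holds). Time passes only in rows, so rows that repeat a pose let the fingers close. It gives the time, the measured TCP pose, the force and the opening at its end, in the units of the state.
- arm.get_state(): the state, without advancing time (a new reading comes with each control period).
- viewer.grab_frame(name): name is "scene" or "top"; returns a dict with "pixels" (384x512x3 uint8, blue, green, red), "fx", "fy", "cx", "cy" (pixels), "eye" and "attitude" of the camera in the world. Camera axes: x right, y down, z forward; pixel columns grow to the right and rows downward; lengths in m; the calibration is good to about 2 mm. A picture is of the moment at which its call begins. There is no depth.
- arm.job_done(): hands the job in, once; it reports no verdict.
Trained networks look in the newest picture that a camera, given by its name, has taken for a name from the list of things; names that differ only in an ending like _2 or _b are one class to them, and where a whole thing is asked for, a point or a joint stands for the part that bears it (a point fixed in the world has none). Each returns a list of dicts, best first, with "conf" (0 to 1); they miss things now and then, are a little off and sometimes report something else, mostly with a low value. They report only what shows in the picture. A call takes as long as a camera call. They do not tell look-alikes from the thing itself.
- spotter.spot_in(camera, label): "rect" ([left, top, right, bottom] in pixels, round what is visible of it).
- spotter.tip_of(camera, label): "at" ([column, row] in pixels: a listed point, or the origin of a listed thing).
The state is a dict: "t": time; "q": joint angles; "qd": joint speeds; "joint_efforts": joint torques, N m; "eef_pos": TCP position; "ee_rot": TCP orientation; "force": force on the tool from outside, world axes, zero at the start; "moment": the same for the moment, N m; "width": finger opening in m.
Only numpy, scipy, OpenCV 4.12 (cv2) and the standard library are available. Lean on these libraries where they do the work, as an engineer would, in place of code of your own. Each camera call takes 0.05 s, during which the arm holds its last target.

## Working session

There is one attempt and no reset: what is moved stays moved. The work goes in short steps, Python scripts to look and compute and a shell command to move; the robot and the scene stay as the last step left them, time stands still between calls to the robot, and variables do not carry over. Pictures are saved under pics/ and viewed, and the job is handed in when it is done.

```bash
ls; mkdir -p pics; python3 - <<'E'
from station import arm, viewer, spotter
import cv2
s=arm.get_state(); print(s); print(arm.nose_length)
for n in ["scene","top"]:
    f=viewer.grab_frame(n); cv2.imwrite(f"pics/{n}0.png",f["pixels"]); print({k:v for k,v in f.items() if k!="pixels"})
E
```

```text
pics
{'t': 0.0, 'q': array([ 1.59313242e+00,  3.59367488e-01,  1.10705708e-02, -3.76033637e-04,
       -1.22408003e+00, -2.88092003e-01]), 'qd': array([ 0.00052361, -0.00154594, -0.00021617,  0.00037618,  0.00025209,
       -0.00169806]), 'joint_efforts': array([-2.20297239e-03, -5.82724464e+01,  2.93053633e+01,  6.99750736e+00,
        6.80579193e-03, -1.65612096e-04]), 'eef_pos': array([0.17718068, 0.65086273, 0.24463563]), 'ee_rot': array([ 0.06809671,  1.56917665, -1.76858358]), 'force': array([ 0.117082 , -0.066089 , -0.6637545]), 'moment': array([-0.05857938,  0.00762074,  0.03914453]), 'width': 0.08771077440251793}
0.019
{'fx': 492.0254019415556, 'fy': 492.0254019415556, 'cx': 258.9180907064288, 'cy': 192.08630767469984, 'eye': array([-0.27277251, -0.54773254,  1.19430503]), 'attitude': array([-2.45325702,  0.00525895, -1.02437284])}
{'fx': 387.13897550181133, 'fy': 387.13897550181133, 'cx': 258.9256492694995, 'cy': 194.09657206796192, 'eye': array([ 0.22473122, -0.04872172,  1.36771309]), 'attitude': array([-2.90672091,  0.00372557, -1.64227682])}
```

View pics/scene0.png

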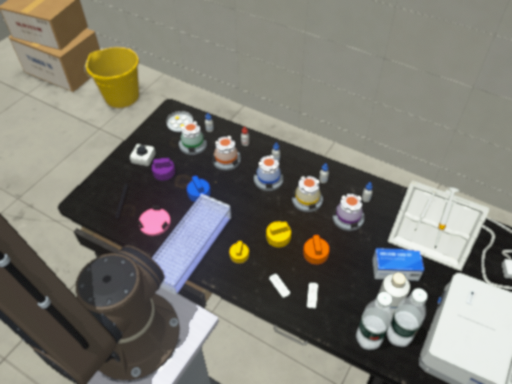

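View pics/top0.png

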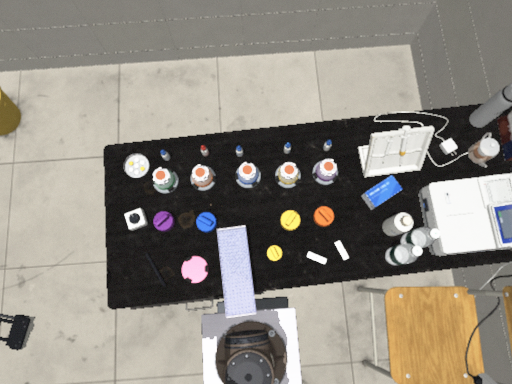

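The jars run left to right green, orange, blue, yellow, purple. The red dropper seems to stand behind the orange jar. I see lids in purple, blue, large yellow (a small yellow look-alike is nearby) and orange, but no green one. I'll zoom in and run the networks next.

```bash
cat > h.py <<'E'
from station import arm, viewer, spotter
import cv2, numpy as np
from scipy.spatial.transform import Rotation as R
def cam(f):
    return R.from_euler('xyz',f["attitude"]).as_matrix(), np.array(f["eye"])
def ray(f,uv):
    M,e=cam(f); d=M@np.array([(uv[0]-f["cx"])/f["fx"],(uv[1]-f["cy"])/f["fy"],1.]); return e,d
def onz(f,uv,z):
    e,d=ray(f,uv); return (e+d*(z-e[2])/d[2])
def proj(f,p):
    M,e=cam(f); c=M.T@(np.asarray(p,float)-e); return np.array([f["fx"]*c[0]/c[2]+f["cx"],f["fy"]*c[1]/c[2]+f["cy"]])
E
python3 - <<'E'
from h import *
import time
F={n:viewer.grab_frame(n) for n in ("scene","top")}
for n,f in F.items(): cv2.imwrite(f"pics/{n}_raw.png",f["pixels"])
cols="blue green yellow orange purple".split()
Z=[("mouth_"+c,.078) for c in cols]+[("wing_"+c,.045) for c in cols]+[("dropper_red_mid",.037),("dropper_blue_1_mid",.037),("timer_mid",.024),("strip_box_mid",.028)]
for l,z in Z:
    for n in F:
        r=spotter.tip_of(n,l)
        print(l,n,[(np.round(d["at"],1).tolist(),round(d["conf"],2),np.round(onz(F[n],d["at"],z)[:2],3).tolist()) for d in r if d["conf"]>.3])
c=F["top"]["pixels"][140:290,110:350]; cv2.imwrite("pics/topz.png",cv2.resize(c,None,fx=3.3,fy=3.3,interpolation=cv2.INTER_CUBIC))
c=F["scene"]["pixels"][100:280,100:400]; cv2.imwrite("pics/scenez.png",cv2.resize(c,None,fx=2.65,fy=2.65,interpolation=cv2.INTER_CUBIC))
print(arm.get_state()["t"])
E
```

```text
mouth_blue scene [([266.8, 160.9], 0.78, [0.628, -0.021]), ([185.9, 125.0], 0.6, [0.63, 0.291])]
mouth_blue top [([246.4, 172.8], 0.71, [0.612, -0.028]), ([284.6, 148.0], 0.42, [0.693, -0.168])]
mouth_green scene [([189.9, 125.7], 0.5, [0.634, 0.278])]
mouth_green top [([285.4, 148.6], 0.52, [0.691, -0.171]), ([156.2, 176.8], 0.49, [0.62, 0.285]), ([380.5, 190.1], 0.49, [0.517, -0.483])]
mouth_yellow scene []
mouth_yellow top [([204.1, 222.0], 0.52, [0.45, 0.125]), ([288.2, 171.4], 0.46, [0.606, -0.173])]
mouth_orange scene [([148.6, 208.0], 0.79, [0.295, 0.175])]
mouth_orange top [([191.0, 268.1], 0.8, [0.3, 0.174]), ([198.8, 175.6], 0.5, [0.614, 0.137])]
mouth_purple scene []
mouth_purple top [([331.1, 167.4], 0.48, [0.61, -0.323]), ([292.1, 220.3], 0.45, [0.434, -0.171])]
wing_blue scene []
wing_blue top [([204.1, 220.9], 0.82, [0.459, 0.129])]
wing_green scene [([142.7, 154.0], 0.54, [0.474, 0.354])]
wing_green top [([163.6, 153.6], 0.65, [0.715, 0.266])]
wing_yellow scene [([283.3, 227.7], 0.73, [0.455, -0.179]), ([236.8, 249.7], 0.53, [0.324, -0.106])]
wing_yellow top [([289.8,
[... 256 characters left out ...]
0, 164.6], 0.88, [0.47, 0.271])]
wing_purple top [([158.3, 219.1], 0.75, [0.477, 0.288]), ([132.8, 218.5], 0.41, [0.486, 0.376])]
dropper_red_mid scene [([249.9, 134.3], 0.47, [0.737, 0.109])]
dropper_red_mid top [([207.1, 147.0], 0.43, [0.732, 0.109])]
dropper_blue_1_mid scene [([275.1, 154.1], 0.6, [0.701, -0.01])]
dropper_blue_1_mid top [([236.3, 151.0], 0.5, [0.709, 0.004]), ([379.3, 188.6], 0.49, [0.532, -0.493])]
timer_mid scene [([142.1, 152.9], 0.84, [0.491, 0.375])]
timer_mid top [([136.9, 214.3], 0.79, [0.504, 0.368])]
strip_box_mid scene [([398.9, 265.4], 0.74, [0.519, -0.506]), ([265.7, 161.5], 0.37, [0.664, 0.004])]
strip_box_mid top [([379.6, 190.1], 0.64, [0.528, -0.497])]
1.6
```

View pics/topz.png

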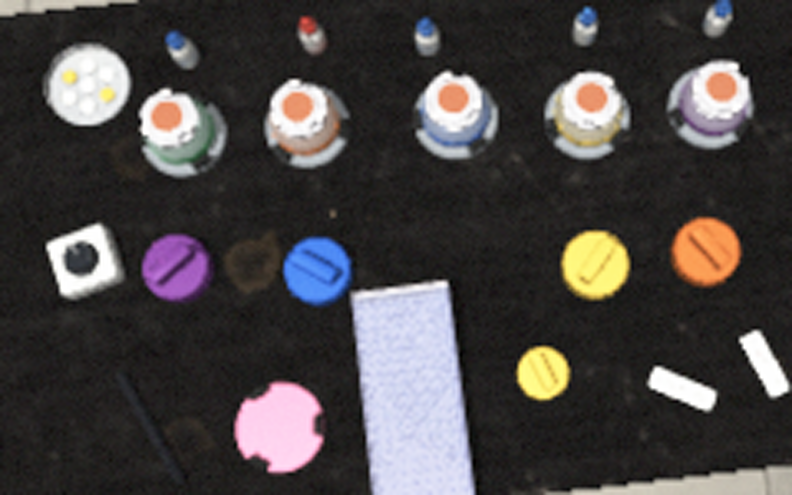

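View pics/scenez.png

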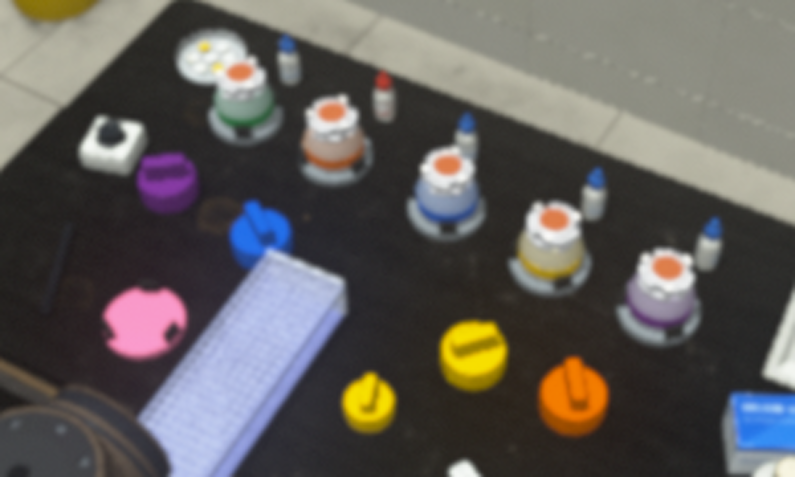

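```bash
cat >> h.py <<'E'
from scipy.optimize import minimize, least_squares
HUE={"purple":(135,165),"blue":(100,125),"yellow":(22,35),"orange":(5,17)}
def mask(f,c,smin=110,vmin=50):
    im=cv2.resize(f["pixels"],None,fx=4,fy=4,interpolation=cv2.INTER_CUBIC)
    h=cv2.cvtColor(im,cv2.COLOR_BGR2HSV); lo,hi=HUE[c]
    return cv2.inRange(h,(lo,smin,vmin),(hi,255,255))
def P4(f,pts): return np.array([4*proj(f,p)+1.5 for p in pts])
a=np.linspace(0,2*np.pi,40,endpoint=False); CI=np.c_[np.cos(a),np.sin(a)]
def lidsil(f,x,y,yaw,z0=0):
    m=np.zeros((384*4,512*4),np.uint8)
    p=[(x+.034*c,y+.034*s,z0+z) for c,s in CI for z in (0,.032)]
    cv2.fillConvexPoly(m,cv2.convexHull(P4(f,p).astype(np.float32)).astype(np.int32),255)
    C,S=np.cos(yaw),np.sin(yaw)
    p=[(x+C*u-S*v,y+S*u+C*v,z0+z) for u in(-.025,.025) for v in(-.008,.008) for z in(.03,.059)]
    cv2.fillConvexPoly(m,cv2.convexHull(P4(f,p).astype(np.float32)).astype(np.int32),255)
    return m
def fitlid(F,c,x,y,z0=0,cams=("scene","top"),smin=110):
    Ms={}
    for n in cams:
        m=mask(F[n],c,smin); r=np.zeros_like(m); q=P4(F[n],[(x,y,z0+.03)])[0].astype(int); cv2.circle(r,tuple(q.tolist()),80,255,-1); Ms[n]=m&r
    def cost(v):
        return sum((lambda A,B:1-(A&B).astype(bool).sum()/max(1,(A|B).astype(bool).sum()))(Ms[n],lidsil(F[n],v[0]/100,v[1]/100,v[2],z0)) for n in cams)
    best=None
    for yaw in np.arange(0,np.pi,np.pi/6):
        s=minimize(cost,[x*100,y*100,yaw],method="Nelder-Mead",options=dict(initial_simplex=[[x*100,y*100,yaw],[x*100+.8,y*100,yaw],[x*100,y*100+.8,yaw],[x*100,y*100,yaw+.4]],xatol=.005,fatol=1e-4))
        if best is None or s.fun<best.fun: best=s
    return best.x[0]/100,best.x[1]/100,best.x[2]%np.pi,best.fun
def tri(F,uv):
    A=[];b=[]
    for n,u in uv.items():
        e,d=ray(F[n],u); d/=np.linalg.norm(d); Q=np.eye(3)-np.outer(d,d); A.append(Q); b.append(Q@e)
    s=np.linalg.lstsq(np.vstack(A),np.hstack(b),rcond=None); return s[0],np.sqrt(s[1])
E
cat > m.py <<'E'
from h import *
F={n:viewer.grab_frame(n) for n in ("scene","top")}
for c,x,y in [("purple",.473,.28),("blue",.46,.13),("yellow",.445,-.17),("orange",.45,-.283)]:
    print(c,np.round(fitlid(F,c,x,y),4))
    for n in F: print("  ",n,np.round(fitlid(F,c,x,y,cams=(n,)),4))
G={"green":(.627,.282),"orange":(.61,.138),"blue":(.62,-.025),"yellow":(.607,-.173),"purple":(.61,-.323)}
for c,(x,y) in G.items():
    uv={}
    for n,f in F.items():
        im=f["pixels"]; h=cv2.cvtColor(im,cv2.COLOR_BGR2HSV)
        m=((h[...,0]<18)&(h[...,1]>60)&(h[...,2]>120))
        q=proj(f,(x,y,.082)); yy,xx=np.mgrid[:384,:512]; m&=((xx-q[0])**2+(yy-q[1])**2<8**2)
        w=m*h[...,1].astype(float); uv[n]=((xx*w).sum()/w.sum(),(yy*w).sum()/w.sum()); 
    p,r=tri(F,uv); print(c,np.round(p,4),r,{n:(np.round(u,1).tolist(),np.round(onz(F[n],u,p[2])[:2],4)) for n,u in uv.items()})
E
python3 m.py
```

```text
purple [0.4747 0.2766 2.2423 0.0939]
   scene [0.475  0.2771 2.2183 0.0511]
   top [0.4742 0.2767 0.6445 0.0333]
blue [0.4617 0.1281 1.0248 0.3311]
   scene [0.4654 0.1299 1.0804 0.1978]
   top [0.4597 0.1274 0.2105 0.0938]
yellow [ 0.4449 -0.1691  2.8382  0.2457]
   scene [ 0.4439 -0.1697  2.866   0.1578]
   top [ 0.4456 -0.1692  0.129   0.0844]
orange [ 0.4496 -0.2875  3.1317  0.3295]
   scene [ 0.4489 -0.2894  3.0568  0.2048]
   top [ 0.452  -0.2881  0.1832  0.1199]
green [0.625  0.2697 0.0838] [0.00040205] {'scene': ([190.2, 126.8], array([0.6252, 0.2695])), 'top': ([160.0, 174.7], array([0.6248, 0.2699]))}
orange [0.622  0.1331 0.086 ] [0.0007207] {'scene': ([224.2, 142.1], array([0.6224, 0.1327])), 'top': ([199.5, 172.7], array([0.6216, 0.1334]))}
blue [ 0.6229 -0.0307  0.0837] [6.07935449e-05] {'scene': ([268.5, 161.9], array([ 0.6229, -0.0308])), 'top': ([246.9, 169.2], array([ 0.6229, -0.0307]))}
yellow [ 0.6123 -0.1756  0.0847] [0.00014274] {'scene': ([308.7, 182.3], array([ 0.6122, -0.1755])), 'top': ([288.9, 169.1], array([ 0.6124, -0.1756]))}
purple [ 0.6155 -0.3133  0.0824] [0.0005825] {'scene': ([351.8, 200.8], array([ 0.6159, -0.3135])), 'top': ([328.2, 165.8], array([ 0.6152, -0.313 ]))}
```

```bash
cat > rect.py <<'E'
from h import *
import sys
F={n:viewer.grab_frame(n) for n in ("scene","top")}
L=eval(sys.argv[2]); rows=[]
for x,y,z in L:
    t=[]
    for n in("top","scene"):
        f=F[n]; S=240; g=.09/S  # world patch: up=+x, left=+y
        ii,jj=np.mgrid[:S,:S]; X=x+(S/2-ii)*g; Y=y+(S/2-jj)*g
        M,e=cam(f); c=(np.stack([X,Y,np.full_like(X,z)],-1)-e)@M
        t.append(cv2.remap(f["pixels"],(f["fx"]*c[...,0]/c[...,2]+f["cx"]).astype(np.float32),(f["fy"]*c[...,1]/c[...,2]+f["cy"]).astype(np.float32),cv2.INTER_CUBIC))
    rows.append(np.vstack(t))
cv2.imwrite(sys.argv[1],np.hstack(rows))
E
python3 rect.py pics/rect1.png "[(.4747,.2767,.059),(.4605,.128,.059),(.4449,-.1691,.059)]"
python3 rect.py pics/rect2.png "[(.6229,-.0307,.078),(.6123,-.1756,.078),(.6155,-.3133,.078)]"
```

```text
(no output)
```

View pics/rect1.png

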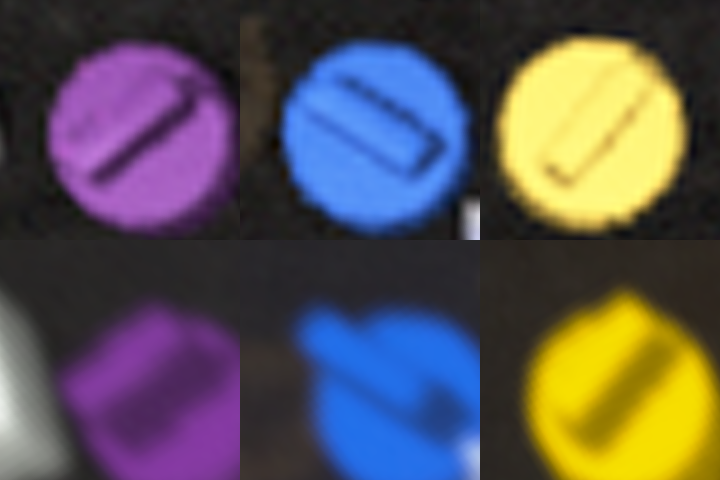

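View pics/rect2.png

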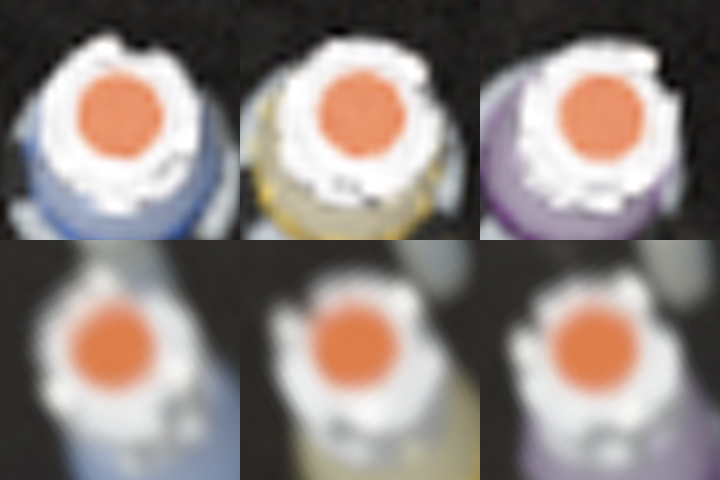

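```bash
cat >> h.py <<'E'
def st():
    s=arm.get_state(); Rm=R.from_euler('xyz',s["ee_rot"]).as_matrix()
    return s,Rm
def show():
    s,Rm=st(); zz=Rm[:,2]
    print("t%.2f"%s["t"],"p",np.round(s["eef_pos"],4),"jaw %.3f"%np.arctan2(zz[1],zz[0]),"tilt",np.round(Rm[:,0],3),"F",np.round(s["force"],1),"M",np.round(s["moment"],2),"w %.4f"%s["width"],"q",np.round(s["q"],2))
E
cat > go.py <<'E'
# print the travel/spin needed: go.py x y z jaw(mod pi)
from h import *
import sys
s,Rm=st(); zz=Rm[:,2]; j=np.arctan2(zz[1],zz[0]); t=list(map(float,sys.argv[1:5]))
d=np.array(t[:3])-s["eef_pos"]; dy=(t[3]-j+np.pi/2)%np.pi-np.pi/2
show(); print("travel",np.round(d/.5,4),"spin",np.round(dy/(np.pi/4),3), "alt",np.round((dy-np.sign(dy)*np.pi)/(np.pi/4),3))
E
python3 go.py .4747 .2767 .16 2.25
```

```text
t1.90 p [0.1773 0.6513 0.2456] jaw -1.837 tilt [-0.  0. -1.] F [-0.2  0.2  0.3] M [-0.04  0.02  0.04] w 0.0874 q [ 1.59  0.36  0.01 -0.   -1.22 -0.29]
travel [ 0.5948 -0.7491 -0.1712] spin 1.203 alt -2.797
```

```bash
python3 -m handwheel '{"travel":[[0.595,-0.749,-0.15],[0.595,-0.749,-0.15],[0.595,-0.749,-0.15],[0.595,-0.749,-0.15],[0.595,-0.749,-0.15],[0.595,-0.749,-0.15],[0.595,-0.749,-0.15],[0.595,-0.749,-0.15],[0.595,-0.749,-0.15],[0.595,-0.749,-0.15],[0.595,-0.749,-0.15],[0.595,-0.749,-0.15],[0.595,-0.749,-0.15],[0.595,-0.749,-0.15]],"spin":[1,1,1,1,1,1,1,1,1,1,1,1,1,1],"gripper":[0.64,0.64,0.64,0.64,0.64,0.64,0.64,0.64,0.64,0.64,0.64,0.64,0.64,0.64]}' 15; python3 go.py .4747 .2767 .054 2.25
```

```text
t: 3.3
eef_pos: [0.4745, 0.2777, 0.1709]
ee_rot: [1.897, 1.57, 0.847]
force: [0.6, 0.3, 0.0]
width: 0.0719
t3.30 p [0.4745 0.2777 0.1709] jaw -1.050 tilt [ 0.  0. -1.] F [0.6 0.3 0. ] M [-0.05 -0.05  0.05] w 0.0719 q [ 0.89  0.22 -0.37  0.   -0.98  1.21]
travel [ 0.0005 -0.002  -0.2337] spin 0.201 alt -3.799
```

```bash
python3 -m handwheel '{"travel":[[0,0,-0.08],[0,0,-0.16],[0,-0.002,-0.234],[0,-0.002,-0.234],[0,-0.002,-0.234],[0,-0.002,-0.234],[0,-0.002,-0.234],[0,-0.002,-0.234],[0,-0.002,-0.234]],"spin":[0.1,0.2,0.2,0.2,0.2,0.2,0.2,0.2,0.2],"gripper":[0.64,0.64,0.64,0.64,-1,-1,-1,-1,-1]}' 8; python3 go.py .4747 .2767 .054 2.25
```

```text
t: 4.2
eef_pos: [0.4756, 0.2768, 0.0555]
ee_rot: [1.713, 1.567, 0.819]
force: [-2.5, 1.5, 7.8]
width: 0.0498
t4.20 p [0.4756 0.2768 0.0555] jaw -0.894 tilt [ 0.002  0.002 -1.   ] F [-2.5  1.5  7.8] M [0.36 0.88 0.02] w 0.0498 q [ 0.88  0.35 -0.5   0.   -0.72  1.36]
travel [-0.0019 -0.0002 -0.0029] spin 0.003 alt -3.997
```

```bash
python3 -m handwheel '{"travel":[[0,0,0],[0,0,0],[0,0,0.004],[0,0,0.004],[0,0,0.004],[0,0,0.004],[0,0,0.004],[0,0,0.004],[0,0,0.004]],"spin":[0,0,-0.2,-0.4,-0.6,-0.8,-1,-1,-1],"gripper":[0.64,0.64,0.64,0.64,0.64,0.64,0.64,0.64,0.64]}' 8; python3 go.py .4747 .2767 .054 0.68;python3 -m handwheel '{"travel":[[0,0,0],[0,0,0],[0,0,0],[0,0,0],[0,0,0],[0,0,0],[0,0,0],[0,0,0],[0,0,0]],"spin":[-0.2,-0.4,-0.6,-0.8,-1,-1,-1,-1,-1],"gripper":[0,0,0,0,0,0,0,0,0]}' 8; python3 go.py .4747 .2767 .054 0.68
```

```text
t: 5.1
eef_pos: [0.4748, 0.2756, 0.0556]
ee_rot: [-0.568, 1.571, -2.248]
force: [0.0, -0.5, -0.8]
width: 0.0719
t5.10 p [0.4748 0.2756 0.0556] jaw -1.680 tilt [-0. -0. -1.] F [ 0.  -0.5 -0.8] M [-0.07 -0.01  0.02] w 0.0719 q [ 0.88  0.35 -0.5   0.   -0.72  0.58]
travel [-0.0002  0.0022 -0.0032] spin -0.995 alt 3.005
t: 6.0
eef_pos: [0.4748, 0.2757, 0.0556]
ee_rot: [-3.065, 1.571, 0.755]
force: [0.5, -0.2, 0.2]
width: 0.0438
t6.00 p [0.4748 0.2757 0.0556] jaw -2.463 tilt [ 0.  0. -1.] F [ 0.5 -0.2  0.2] M [ 0.06 -0.01 -0.04] w 0.0438 q [ 0.88  0.35 -0.5   0.   -0.72 -0.2 ]
travel [-0.0003  0.0019 -0.0032] spin 0.002 alt -3.998
```

```bash
python3 rect.py pics/rect3.png "[(.4747,.2767,.059)]"; python3 -c "
import cv2
cv2.imwrite('pics/rect3b.png',cv2.resize(cv2.imread('pics/rect3.png'),None,fx=1.2,fy=1.2))"
```

```text
(no output)
```

View pics/rect3b.png

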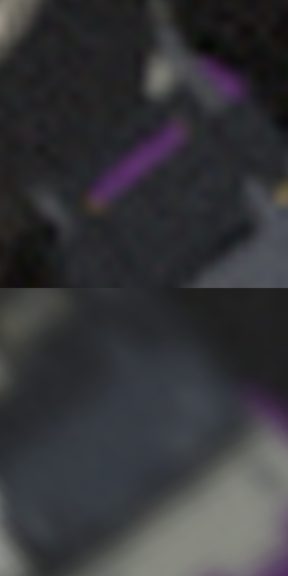

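```bash
python3 -m handwheel '{"travel":[[0,0,-0.003],[0,0,-0.003],[0,0,-0.003],[0,0,-0.003],[0,0,-0.003],[0,0,-0.003],[0,0,0.03],[0,0,0.1],[0,0,0.2],[0,0,0.25],[0,0,0.25],[0,0,0.25]],"spin":[0,0,0,0,0,0,0,0,0,0,0,0],"gripper":[-1,-1,-1,-1,-1,-1,-1,-1,-1,-1,-1,-1]}' 40; python3 go.py .6155 -.3133 .18 -3.14
```

```text
t: 7.3
eef_pos: [0.4746, 0.2758, 0.1808]
ee_rot: [-2.511, 1.57, 1.307]
force: [-1.0, 0.5, -1.3]
width: 0.0156
t7.30 p [0.4746 0.2758 0.1808] jaw -2.465 tilt [ 0.     0.001 -1.   ] F [-1.   0.5 -1.3] M [0.   0.04 0.02] w 0.0156 q [ 0.88  0.2  -0.36 -0.   -1.01 -0.21]
travel [ 0.2818 -1.1781 -0.0016] spin -0.859 alt 3.141
```

```bash
python3 -m handwheel '{"travel":[[0.14,-0.6,0],[0.14,-0.6,0],[0.14,-0.6,0],[0.14,-0.6,0],[0.14,-0.6,0],[0.14,-0.6,0],[0.14,-0.6,0],[0.14,-0.6,0],[0.14,-0.6,0]],"spin":[-0.1,-0.2,-0.3,-0.4,-0.5,-0.6,-0.7,-0.8,-0.859],"gripper":[-1,-1,-1,-1,-1,-1,-1,-1,-1]}'; python3 go.py .6155 -.3133 .16 -3.14
```

```text
t: 8.2
eef_pos: [0.5437, -0.0254, 0.1785]
ee_rot: [0.195, 1.567, -2.949]
force: [-0.5, -0.7, -0.8]
width: 0.0155
t8.20 p [ 0.5437 -0.0254  0.1785] jaw 3.138 tilt [-0.004 -0.001 -1.   ] F [-0.5 -0.7 -0.8] M [ 0.11 -0.06  0.  ] w 0.0155 q [ 0.31  0.2  -0.37 -0.   -1.   -0.32]
travel [ 0.1435 -0.5757 -0.0369] spin 0.006 alt -3.994
```

```bash
python3 -m handwheel '{"travel":[[0.142,-0.578,0],[0.142,-0.578,0],[0.142,-0.578,0],[0.142,-0.578,0],[0.142,-0.578,0],[0.142,-0.578,0],[0.142,-0.578,0],[0.142,-0.578,-0.04],[0.142,-0.578,-0.04],[0.142,-0.578,-0.04],[0.142,-0.578,-0.04]],"spin":[0,0,0,0,0,0,0,0,0,0,0],"gripper":[-1,-1,-1,-1,-1,-1,-1,-1,-1,-1,-1]}'; python3 go.py .6155 -.3133 .134 -3.14; python3 rect.py pics/rect4.png "[(.6155,-.3133,.078)]"; python3 - <<'E'
from h import *
f=viewer.grab_frame("scene"); c=f["pixels"][140:260,290:410]; cv2.imwrite("pics/sc4.png",cv2.resize(c,None,fx=4,fy=4,interpolation=cv2.INTER_CUBIC))
E
```

```text
t: 9.3
eef_pos: [0.616, -0.3128, 0.1608]
ee_rot: [0.819, 1.57, -2.32]
force: [0.2, -0.5, -0.2]
width: 0.0158
t9.30 p [ 0.616  -0.3128  0.1608] jaw -3.139 tilt [-0. -0. -1.] F [ 0.2 -0.5 -0.2] M [ 0.12 -0.06 -0.01] w 0.0158 q [-0.19  0.44 -0.06  0.   -1.07  0.19]
travel [-0.001  -0.0009 -0.0536] spin -0.002 alt 3.998
```

View pics/sc4.png

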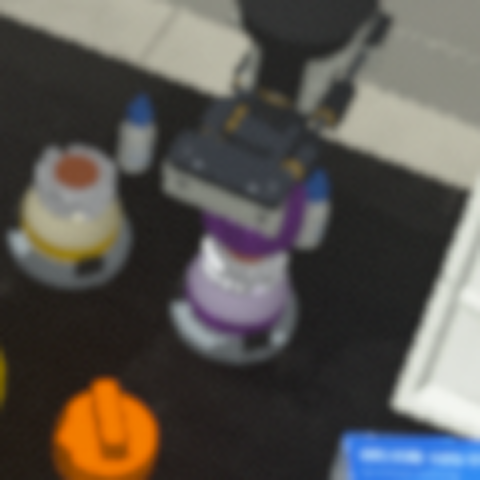

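```bash
python3 -m handwheel '{"travel":[[0,0,-0.02],[-0.001,-0.001,-0.05],[-0.001,-0.001,-0.054],[-0.001,-0.001,-0.058],[-0.001,-0.001,-0.062],[-0.001,-0.001,-0.066],[-0.001,-0.001,-0.066]],"spin":[0,0,0,0,0,0,0],"gripper":[-1,-1,-1,-1,-1,-1,-1]}' 40; python3 go.py .6155 -.3133 .134 -3.14
```

```text
t: 10.15
eef_pos: [0.6155, -0.3138, 0.128]
ee_rot: [2.645, 1.57, -0.494]
force: [-0.8, 0.2, 0.0]
width: 0.0157
t10.15 p [ 0.6155 -0.3138  0.128 ] jaw -3.139 tilt [ 0.001 -0.    -1.   ] F [-0.8  0.2  0. ] M [ 0.11  0.07 -0.01] w 0.0157 q [-0.19  0.47 -0.1   0.   -1.    0.19]
travel [-0.0001  0.0011  0.0119] spin -0.001 alt 3.999
```

```bash
python3 -m handwheel '{"travel":[[0,0,-0.002],[0,0,-0.004],[0,0,-0.006],[0,0,-0.006]],"spin":[0,0,0,0],"gripper":[-1,-1,-1,-1]}'; python3 go.py .6155 -.3133 .134 -3.14
```

```text
t: 10.55
eef_pos: [0.6157, -0.314, 0.1276]
ee_rot: [2.532, 1.568, -0.607]
force: [-5.1, 3.7, 15.8]
width: 0.0158
t10.55 p [ 0.6157 -0.314   0.1276] jaw -3.139 tilt [ 0.002 -0.001 -1.   ] F [-5.1  3.7 15.8] M [ 1.59  2.07 -0.01] w 0.0158 q [-0.19  0.47 -0.1   0.   -1.    0.19]
travel [-0.0004  0.0014  0.0128] spin -0.002 alt 3.998
```

```bash
for i in 1; do python3 -m handwheel '{"travel":[[0,0,0],[0,0,0],[0,0,0]],"spin":[0.1,0.2,0.2],"gripper":[-1,-1,-1]}' >/dev/null; python3 -c "from h import *;show()"; done; python3 -m handwheel '{"travel":[[0,0,0],[0,0,0],[0,0,0]],"spin":[0.1,0.2,0.2],"gripper":[-1,-1,-1]}' >/dev/null; python3 -c "from h import *;show()"
```

```text
t10.85 p [ 0.6165 -0.3139  0.1277] jaw -2.979 tilt [ 0.004 -0.001 -1.   ] F [-3.1  3.  13.8] M [1.42 1.26 0.2 ] w 0.0159 q [-0.19  0.47 -0.1   0.   -1.    0.35]
t11.15 p [ 0.6168 -0.3132  0.1274] jaw -2.822 tilt [ 0.004 -0.    -1.   ] F [-2.1  6.3 13.5] M [2.58 0.76 0.09] w 0.0157 q [-0.19  0.47 -0.1  -0.   -1.    0.51]
```

```bash
python3 -m handwheel '{"travel":[[0,0,0],[0,0,0],[0,0,0]],"spin":[0.1,0.2,0.2],"gripper":[-1,-1,-1]}' >/dev/null; python3 -c "from h import *;show()"; python3 -m handwheel '{"travel":[[0,0,0],[0,0,0],[0,0,0]],"spin":[0.1,0.2,0.2],"gripper":[-1,-1,-1]}' >/dev/null; python3 -c "from h import *;show()"
```

```text
t11.45 p [ 0.6154 -0.3136  0.1248] jaw -2.667 tilt [ 0.001  0.    -1.   ] F [-0.3 -0.3 -0.9] M [0.09 0.06 0.04] w 0.0154 q [-0.19  0.47 -0.1  -0.   -1.    0.66]
t11.75 p [ 0.6152 -0.3137  0.1243] jaw -2.512 tilt [-0.  0. -1.] F [-1.   0.4 -1. ] M [ 0.03 -0.02 -0.03] w 0.0157 q [-0.19  0.47 -0.1  -0.   -1.    0.82]
```

```bash
python3 -m handwheel '{"travel":[[0,0,0],[0,0,0],[0,0,0]],"spin":[0.1,0.2,0.2],"gripper":[-1,-1,-1]}' >/dev/null; python3 -c "from h import *;show()"
```

```text
t12.05 p [ 0.6153 -0.3137  0.1243] jaw -2.358 tilt [ 0.  0. -1.] F [ 0.8  0.7 -1.1] M [ 0.18 -0.17 -1.04] w 0.0159 q [-0.19  0.47 -0.1  -0.   -1.    0.97]
```

```bash
python3 -m handwheel '{"travel":[[0,0,0],[0,0,-0.004],[0,0,-0.008],[0,0,-0.012],[0,0,-0.016],[0,0,-0.018],[0,0,-0.018]],"spin":[-0.03,-0.04,-0.04,-0.04,-0.04,-0.04,-0.04],"gripper":[-1,-1,-1,-1,-1,-1,-1]}' ; python3 -c "from h import *;show()"
```

```text
t: 12.75
eef_pos: [0.6158, -0.3138, 0.1181]
ee_rot: [1.853, 1.569, -0.535]
force: [-3.9, 3.3, 12.3]
width: 0.0158
t12.75 p [ 0.6158 -0.3138  0.1181] jaw -2.388 tilt [ 0.002 -0.001 -1.   ] F [-3.9  3.3 12.3] M [ 1.55  1.43 -0.61] w 0.0158 q [-0.19  0.48 -0.11  0.   -0.98  0.94]
```

```bash
python3 -m handwheel '{"travel":[[0,0,0],[0,0,0]],"spin":[-0.05,-0.1],"gripper":[-1,-1]}' >/dev/null; python3 -c "from h import *;show()";  python3 -m handwheel '{"travel":[[0,0,0],[0,0,0],[0,0,0]],"spin":[-0.05,-0.1,-0.1],"gripper":[-1,-1,-1]}' >/dev/null; python3 -c "from h import *;show()"
```

```text
t12.95 p [ 0.6159 -0.3138  0.1168] jaw -2.468 tilt [ 0.002 -0.001 -1.   ] F [-0.6  1.   4.4] M [ 0.62 -0.08  0.15] w 0.0157 q [-0.19  0.48 -0.11  0.   -0.98  0.86]
t13.25 p [ 0.6163 -0.3141  0.1168] jaw -2.545 tilt [ 0.002 -0.001 -1.   ] F [ 0.5 -0.1  5.1] M [ 0.2  -0.22 -0.01] w 0.0161 q [-0.19  0.48 -0.11  0.   -0.98  0.79]
```

```bash
python3 -m handwheel '{"travel":[[0,0,-0.001],[0,0,-0.002],[0,0,-0.003],[0,0,-0.003],[0,0,-0.004],[0,0,-0.004]],"spin":[-0.1,-0.2,-0.3,-0.4,-0.5,-0.5],"gripper":[-1,-1,-1,-1,-1,-1]}' >/dev/null; python3 -c "from h import *;show()";  python3 -m handwheel '{"travel":[[0,0,-0.001],[0,0,-0.002],[0,0,-0.003],[0,0,-0.003],[0,0,-0.004],[0,0,-0.004]],"spin":[-0.1,-0.2,-0.3,-0.4,-0.5,-0.5],"gripper":[-1,-1,-1,-1,-1,-1]}' >/dev/null; python3 -c "from h import *;show()"
```

```text
t13.85 p [ 0.6158 -0.3153  0.1161] jaw -2.938 tilt [ 0.002 -0.003 -1.   ] F [-3.  -1.7 13.5] M [-0.36  1.27 -0.13] w 0.0159 q [-0.19  0.48 -0.11  0.   -0.98  0.39]
t14.45 p [ 0.6152 -0.3151  0.1138] jaw 2.952 tilt [ 0.001 -0.002 -1.   ] F [-4.3 -1.3 12.2] M [-0.33  1.58 -0.24] w 0.0156 q [-0.19  0.48 -0.11  0.   -0.98  0.  ]
```

Sinking down the ramp as it should. I'll carry on towards the stop.

```bash
python3 -m handwheel '{"travel":[[0,0,-0.001],[0,0,-0.002],[0,0,-0.003],[0,0,-0.004],[0,0,-0.004]],"spin":[-0.1,-0.2,-0.3,-0.4,-0.4],"gripper":[-1,-1,-1,-1,-1]}' >/dev/null; python3 -c "from h import *;show()";  python3 -m handwheel '{"travel":[[0,0,0],[0,0,0],[0,0,0]],"spin":[-0.1,-0.2,-0.2],"gripper":[-1,-1,-1]}' >/dev/null; python3 -c "from h import *;show()"
```

```text
t14.95 p [ 0.615  -0.3148  0.112 ] jaw 2.638 tilt [ 0.    -0.002 -1.   ] F [-5.7  0.5 15.3] M [ 0.11  2.04 -0.25] w 0.0156 q [-0.19  0.48 -0.11  0.   -0.97 -0.31]
t15.25 p [ 0.6156 -0.3146  0.1117] jaw 2.481 tilt [ 0.001 -0.002 -1.   ] F [-2.   0.7 11.7] M [ 0.1   1.04 -0.2 ] w 0.0159 q [-0.19  0.48 -0.11  0.   -0.97 -0.47]
```

```bash
python3 -m handwheel '{"travel":[[0,0,0],[0,0,0],[0,0,0]],"spin":[-0.1,-0.15,-0.15],"gripper":[-1,-1,-1]}' >/dev/null; python3 -c "from h import *;show()"
```

```text
t15.55 p [ 0.6151 -0.3146  0.1117] jaw 2.365 tilt [ 0.    -0.002 -1.   ] F [-4.   0.5 12.9] M [0.13 1.77 0.26] w 0.0157 q [-0.19  0.48 -0.11  0.   -0.97 -0.59]
```

```bash
python3 -m handwheel '{"travel":[[0,0,0],[0,0,0],[0,0,0]],"spin":[-0.05,-0.08,-0.08],"gripper":[-1,-1,-1]}' >/dev/null; python3 -c "from h import *;show()"
```

```text
t15.85 p [ 0.615  -0.3145  0.1117] jaw 2.304 tilt [-0.    -0.002 -1.   ] F [-5.1  0.7 13.1] M [0.22 1.91 1.  ] w 0.0163 q [-0.19  0.48 -0.11  0.   -0.97 -0.65]
```

```bash
python3 -m handwheel '{"travel":[[0,0,0.002],[0,0,0.003],[0,0,0.003],[0,0,0.003],[0,0,0.003],[0,0,0.05],[0,0,0.15],[-0.1,0.15,0.2],[-0.3,0.25,0.2],[-0.3,0.25,0.2],[-0.3,0.25,0.2]],"spin":[0.03,0.03,0.03,0.03,0.03,0.03,0.03,0.03,0.03,0.03,0.03],"gripper":[-1,-1,-0.1,-0.1,-0.1,-0.1,0.64,0.64,0.64,0.64,0.64]}' 10; sed -i 's/^F={n.*$/&/' m.py; python3 m.py; python3 - <<'E'
from h import *
F={n:viewer.grab_frame(n) for n in ("scene","top")}
print("placed",fitlid(F,"purple",.6155,-.3145,z0=.058)); 
cv2.imwrite("pics/top5.png",cv2.resize(F["top"]["pixels"][120:290,110:350],None,fx=3.3,fy=3.3,interpolation=cv2.INTER_CUBIC))
cv2.imwrite("pics/sc5.png",cv2.resize(F["scene"]["pixels"][100:280,100:400],None,fx=2.65,fy=2.65,interpolation=cv2.INTER_CUBIC))
E
```

```text
t: 16.95
eef_pos: [0.4638, -0.1878, 0.2091]
ee_rot: [0.299, 1.57, 2.626]
force: [-0.1, 2.0, 1.4]
width: 0.0701
purple [0.473 0.28  0.    2.   ]
   scene [0.473 0.28  0.    1.   ]
   top [0.473 0.28  0.    1.   ]
blue [0.4646 0.1313 0.9513 0.8519]
   scene [0.4659 0.1294 1.1066 0.1997]
   top [0.4646 0.1363 2.6966 0.6438]
yellow [ 0.446  -0.171   2.7715  1.1275]
   scene [ 0.4435 -0.1692  2.7754  0.1407]
   top [ 0.4551 -0.1703  3.0694  0.9846]
orange [ 0.4495 -0.2875  0.0295  0.3218]
   scene [ 0.4485 -0.2873  0.0592  0.1988]
   top [ 0.4517 -0.2889  0.1296  0.1216]
green [0.6253 0.2699 0.0836] [0.0003022] {'scene': ([190.2, 126.8], array([0.6254, 0.2697])), 'top': ([160.0, 174.7], array([0.6251, 0.27  ]))}
 ** On entry to DLASCL parameter number  4 had an illegal value
 ** On entry to DLASCL parameter number  4 had an illegal value
placed (np.float64(0.6215597000395064), np.float64(-0.31261561864241366), np.float64(1.1072104675039445), np.float64(1.0956612047080545))m.py:13: RuntimeWarning: invalid value encountered in scalar divide
  w=m*h[...,1].astype(float); uv[n]=((xx*w).sum()/w.sum(),(yy*w).sum()/w.sum());
Traceback (most recent call last):
  File "m.py", line 14, in <module>
    p,r=tri(F,uv); print(c,np.round(p,4),r,{n:(np.round(u,1).tolist(),np.round(onz(F[n],u,p[2])[:2],4)) for n,u in uv.items()})
        ~~~^^^^^^
  File "h.py", line 43, in tri
    s=np.linalg.lstsq(np.vstack(A),np.hstack(b),rcond=None); return s[0],np.sqrt(s[1])
numpy.linalg.LinAlgError: SVD did not converge in Linear Least Squares
```

View pics/top5.png

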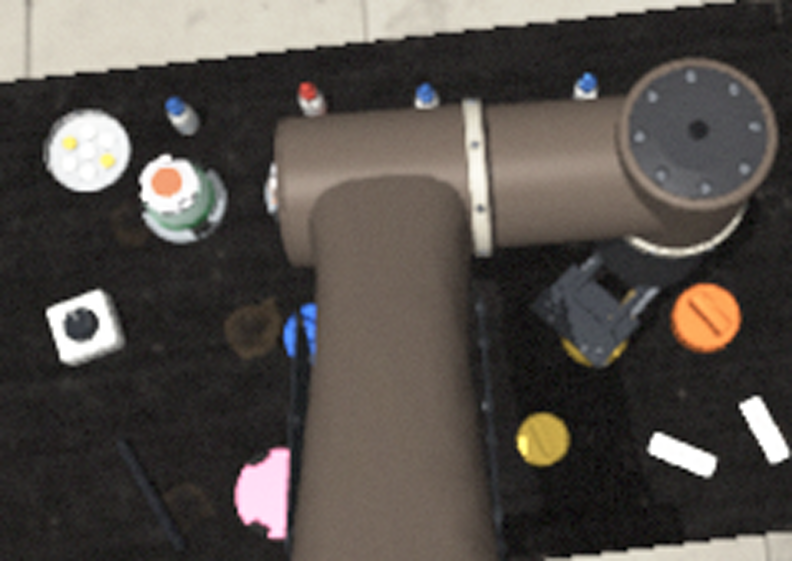

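View pics/sc5.png

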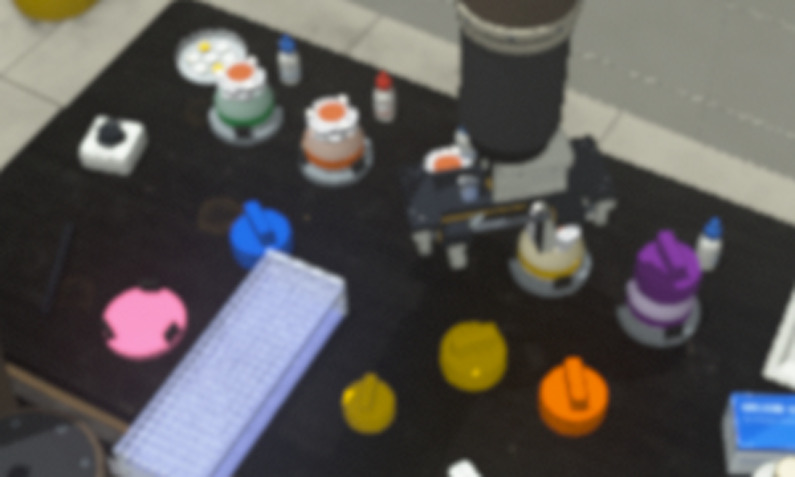

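The scene view shows the purple lid sitting level on its jar. The yellow lid hasn't moved, so it goes next.

```bash
python3 go.py .4445 -.1692 .0545 2.41
```

```text
t17.15 p [ 0.4652 -0.1882  0.2105] jaw 2.328 tilt [ 0.002  0.    -1.   ] F [ 0.7 -0.3  0.7] M [ 0.04 -0.24  0.01] w 0.0718 q [ 0.01  0.1  -0.42 -0.   -1.05 -0.82]
travel [-0.0413  0.038  -0.3119] spin 0.104 alt -3.896
```

```bash
python3 -m handwheel '{"travel":[[-0.041,0.038,-0.1],[-0.041,0.038,-0.2],[-0.041,0.038,-0.28],[-0.041,0.038,-0.312],[-0.041,0.038,-0.312],[-0.041,0.038,-0.312],[-0.041,0.038,-0.312],[-0.041,0.038,-0.312],[-0.041,0.038,-0.312],[-0.041,0.038,-0.312]],"spin":[0.1,0.104,0.104,0.104,0.104,0.104,0.104,0.104,0.104,0.104],"gripper":[0.64,0.64,0.64,0.64,0.64,-1,-1,-1,-1,-1]}' 8; python3 go.py .4445 -.1692 .0545 2.41
```

```text
t: 18.15
eef_pos: [0.4459, -0.1699, 0.0547]
ee_rot: [-2.464, 1.568, -0.056]
force: [-0.1, -0.5, 6.9]
width: 0.0503
t18.15 p [ 0.4459 -0.1699  0.0547] jaw 2.409 tilt [ 0.002 -0.    -1.   ] F [-0.1 -0.5  6.9] M [ 0.33  0.04 -0.01] w 0.0503 q [ 0.05  0.26 -0.66  0.   -0.65 -0.78]
travel [-0.0028  0.0013 -0.0003] spin 0.002 alt -3.998
```

```bash
python3 -m handwheel '{"travel":[[0,0,0],[0,0,0],[0,0,0.002],[0,0,0.002],[0,0,0.002],[0,0,0.002],[0,0,0.002],[0,0,0.002]],"spin":[0,0,0.2,0.4,0.6,0.8,1,1],"gripper":[0.64,0.64,0.64,0.64,0.64,0.64,0.64,0.64]}' 8; python3 -m handwheel '{"travel":[[0,0,0],[0,0,0],[0,0,0],[0,0,0],[0,0,0],[0,0,0],[0,0,0]],"spin":[0.2,0.4,0.6,0.8,1,1,1],"gripper":[0,0,0,0,0,0,0]}' 8; python3 go.py .4445 -.1692 .054 0.84
```

```text
t: 18.95
eef_pos: [0.4447, -0.1698, 0.0544]
ee_rot: [-0.204, 1.57, 2.996]
force: [-0.6, -0.9, 0.4]
width: 0.072
t: 19.65
eef_pos: [0.4447, -0.1698, 0.0544]
ee_rot: [-0.969, 1.57, 3.011]
force: [0.2, 0.6, 1.1]
width: 0.044
t19.65 p [ 0.4447 -0.1698  0.0544] jaw -2.304 tilt [-0.  0. -1.] F [0.2 0.6 1.1] M [-0.    0.   -0.03] w 0.0440 q [ 0.05  0.26 -0.66 -0.   -0.66  0.79]
travel [-0.0004  0.0012 -0.0009] spin 0.003 alt -3.997
```

```bash
python3 -m handwheel '{"travel":[[0,0,0],[0,0,0],[0,0,0],[0,0,0],[0,0,0],[0,0,0.03],[0,0,0.1],[0,0,0.2],[0,0,0.25],[0,0,0.25],[0,0,0.25]],"spin":[0,0,0,0,0,0,0,0,0,0,0],"gripper":[-1,-1,-1,-1,-1,-1,-1,-1,-1,-1,-1]}' 40; python3 go.py .6123 -.1756 .16 -2.9
```

```text
t: 20.75
eef_pos: [0.4447, -0.1697, 0.1796]
ee_rot: [2.796, 1.57, 0.492]
force: [-0.4, 0.5, -1.3]
width: 0.0156
t20.75 p [ 0.4447 -0.1697  0.1796] jaw -2.304 tilt [ 0.001  0.    -1.   ] F [-0.4  0.5 -1.3] M [0.04 0.08 0.02] w 0.0156 q [ 0.05  0.09 -0.51 -0.   -0.98  0.79]
travel [ 0.3352 -0.0119 -0.0392] spin -0.758 alt 3.242
```

```bash
python3 -m handwheel '{"travel":[[0.1,0,0],[0.2,0,0],[0.3,-0.01,0],[0.335,-0.012,0],[0.335,-0.012,0],[0.335,-0.012,0],[0.335,-0.012,0],[0.335,-0.012,-0.04],[0.335,-0.012,-0.08],[0.335,-0.012,-0.092],[0.335,-0.012,-0.092]],"spin":[-0.15,-0.3,-0.45,-0.6,-0.7,-0.758,-0.758,-0.758,-0.758,-0.758,-0.758],"gripper":[-1,-1,-1,-1,-1,-1,-1,-1,-1,-1,-1]}'; python3 go.py .6123 -.1756 .127 -2.9
```

```text
t: 21.85
eef_pos: [0.6114, -0.1758, 0.1319]
ee_rot: [-0.249, 1.568, 3.136]
force: [-0.2, -0.2, -1.2]
width: 0.0157
t21.85 p [ 0.6114 -0.1758  0.1319] jaw -2.898 tilt [-0.003  0.    -1.   ] F [-0.2 -0.2 -1.2] M [ 0.04 -0.05  0.04] w 0.0157 q [ 0.03  0.39 -0.22 -0.   -0.97  0.22]
travel [ 0.0018  0.0003 -0.0099] spin -0.002 alt 3.998
```

```bash
python3 - <<'E'
from h import *
f=viewer.grab_frame("scene"); c=f["pixels"][130:250,250:370]; cv2.imwrite("pics/sc6.png",cv2.resize(c,None,fx=4,fy=4,interpolation=cv2.INTER_CUBIC))
E
```

```text
(no output)
```

View pics/sc6.png

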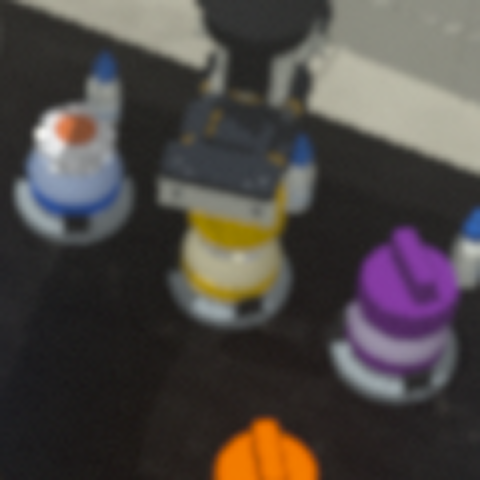

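The yellow lid is held level just over the yellow jar, and purple is seated. I'll lower until it touches.

```bash
python3 -m handwheel '{"travel":[[0,0,-0.004],[0,0,-0.007],[0,0,-0.01],[0,0,-0.012],[0,0,-0.012]],"spin":[0,0,0,0,0],"gripper":[-1,-1,-1,-1,-1]}'; python3 go.py .6123 -.1756 .127 -2.9
```

```text
t: 22.4
eef_pos: [0.6124, -0.1758, 0.1276]
ee_rot: [3.066, 1.571, 0.167]
force: [-0.2, -0.7, -1.1]
width: 0.0161
t22.40 p [ 0.6124 -0.1758  0.1276] jaw -2.899 tilt [ 0.  0. -1.] F [-0.2 -0.7 -1.1] M [ 0.09 -0.04 -0.  ] w 0.0161 q [ 0.03  0.39 -0.23 -0.   -0.95  0.22]
travel [-0.0002  0.0004 -0.0012] spin -0.001 alt 3.999
```

```bash
python3 -m handwheel '{"travel":[[0,0,-0.002],[0,0,-0.004],[0,0,-0.004]],"spin":[0,0,0],"gripper":[-1,-1,-1]}'; python3 go.py .6123 -.1756 .127 -2.9
```

```text
t: 22.7
eef_pos: [0.6123, -0.1758, 0.1254]
ee_rot: [-0.328, 1.57, 3.056]
force: [-0.3, 0.6, -1.0]
width: 0.0158
t22.70 p [ 0.6123 -0.1758  0.1254] jaw -2.899 tilt [-0.  0. -1.] F [-0.3  0.6 -1. ] M [ 0.1  -0.05  0.03] w 0.0158 q [ 0.03  0.39 -0.23 -0.   -0.95  0.22]
travel [-0.      0.0004  0.0033] spin -0.001 alt 3.999
```

```bash
python3 -m handwheel '{"travel":[[0,0,-0.003],[0,0,-0.006],[0,0,-0.009],[0,0,-0.009]],"spin":[0,0,0,0],"gripper":[-1,-1,-1,-1]}'; python3 go.py .6123 -.1756 .127 -2.9
```

```text
t: 23.1
eef_pos: [0.6122, -0.1758, 0.1207]
ee_rot: [-0.334, 1.57, 3.05]
force: [1.0, -0.0, -1.2]
width: 0.0155
t23.10 p [ 0.6122 -0.1758  0.1207] jaw -2.899 tilt [-0.001  0.    -1.   ] F [ 1.  -0.  -1.2] M [ 0.14 -0.05  0.03] w 0.0155 q [ 0.03  0.4  -0.23 -0.   -0.94  0.22]
travel [0.0001 0.0004 0.0126] spin -0.001 alt 3.999
```

```bash
python3 -m handwheel '{"travel":[[0,0,-0.003],[0,0,-0.006],[0,0,-0.009],[0,0,-0.011],[0,0,-0.011]],"spin":[0,0,0,0,0],"gripper":[-1,-1,-1,-1,-1]}'; python3 go.py .6123 -.1756 .127 -2.9
```

```text
t: 23.6
eef_pos: [0.6126, -0.1759, 0.1172]
ee_rot: [2.357, 1.57, -0.541]
force: [-4.0, 2.6, 10.3]
width: 0.0156
t23.60 p [ 0.6126 -0.1759  0.1172] jaw -2.899 tilt [ 0.001 -0.001 -1.   ] F [-4.   2.6 10.3] M [ 0.88  1.63 -0.07] w 0.0156 q [ 0.03  0.4  -0.24  0.   -0.93  0.22]
travel [-0.0006  0.0006  0.0195] spin -0.002 alt 3.998
```

The pins happened to be over the gaps, so the lid went straight to its full drop height. Now I'll screw it forward.

```bash
python3 -m handwheel '{"travel":[[0,0,0],[0,0,0],[0,0,-0.001],[0,0,-0.002],[0,0,-0.002]],"spin":[-0.1,-0.2,-0.3,-0.4,-0.4],"gripper":[-1,-1,-1,-1,-1]}' >/dev/null; python3 -c "from h import *;show()";  python3 -m handwheel '{"travel":[[0,0,-0.001],[0,0,-0.002],[0,0,-0.003],[0,0,-0.003],[0,0,-0.004],[0,0,-0.004]],"spin":[-0.1,-0.2,-0.3,-0.4,-0.5,-0.5],"gripper":[-1,-1,-1,-1,-1,-1]}' >/dev/null; python3 -c "from h import *;show()"
```

```text
t24.10 p [ 0.6132 -0.1766  0.1167] jaw 3.068 tilt [ 0.002 -0.001 -1.   ] F [-2.3  0.7 12.4] M [ 0.53  1.14 -0.05] w 0.0159 q [ 0.03  0.4  -0.24  0.   -0.93 -0.1 ]
t24.70 p [ 0.613  -0.1764  0.1144] jaw 2.675 tilt [ 0.002 -0.001 -1.   ] F [-2.1  0.7 10.6] M [ 0.39  0.98 -0.09] w 0.0161 q [ 0.03  0.4  -0.24  0.   -0.92 -0.49]
```

```bash
python3 -m handwheel '{"travel":[[0,0,-0.001],[0,0,-0.002],[0,0,-0.003],[0,0,-0.004],[0,0,-0.005],[0,0,-0.005]],"spin":[-0.1,-0.2,-0.3,-0.4,-0.5,-0.5],"gripper":[-1,-1,-1,-1,-1,-1]}' >/dev/null; python3 -c "from h import *;show()";  python3 -m handwheel '{"travel":[[0,0,-0.001],[0,0,-0.001],[0,0,-0.001]],"spin":[-0.1,-0.2,-0.2],"gripper":[-1,-1,-1]}' >/dev/null; python3 -c "from h import *;show()"
```

```text
t25.30 p [ 0.6132 -0.1764  0.1123] jaw 2.282 tilt [ 0.002 -0.001 -1.   ] F [-4.  -0.8 12. ] M [ 0.23  1.18 -0.15] w 0.0159 q [ 0.03  0.41 -0.24  0.   -0.92 -0.89]
t25.60 p [ 0.6139 -0.1762  0.1122] jaw 2.126 tilt [ 0.004 -0.001 -1.   ] F [-2.5  0.5 13.5] M [ 0.4   0.78 -0.2 ] w 0.0159 q [ 0.03  0.41 -0.24  0.   -0.92 -1.04]
```

```bash
python3 -m handwheel '{"travel":[[0,0,0],[0,0,0],[0,0,0]],"spin":[-0.08,-0.15,-0.15],"gripper":[-1,-1,-1]}' >/dev/null; python3 -c "from h import *;show()";  python3 -m handwheel '{"travel":[[0,0,0],[0,0,0],[0,0,0]],"spin":[-0.05,-0.1,-0.1],"gripper":[-1,-1,-1]}' >/dev/null; python3 -c "from h import *;show()"
```

```text
t25.90 p [ 0.6136 -0.1761  0.1122] jaw 2.011 tilt [ 0.003 -0.001 -1.   ] F [-3.9  1.  14.3] M [0.76 1.28 1.  ] w 0.0162 q [ 0.03  0.41 -0.24  0.   -0.92 -1.16]
t26.20 p [ 0.6136 -0.176   0.1122] jaw 1.933 tilt [ 0.003 -0.002 -1.   ] F [-3.7  2.1 14.6] M [0.9  1.36 1.19] w 0.0170 q [ 0.03  0.41 -0.24  0.   -0.92 -1.24]
```

```bash
python3 -m handwheel '{"travel":[[0,0,0.002],[0,0,0.003],[0,0,0.003],[0,0,0.003],[0,0,0.003],[0,0,0.05],[0,0,0.15],[-0.1,0,0.2],[-0.2,-0.1,0.2],[-0.3,-0.2,0.2],[-0.3,-0.3,0.2],[-0.3,-0.4,0.2],[-0.3,-0.4,0.2]],"spin":[0.1,0.1,0.1,0.1,0.1,0.1,0.1,0.1,0.1,0.1,0.1,0.1,0.1],"gripper":[-1,-1,-0.1,-0.1,-0.1,-0.1,0.64,0.64,0.64,0.64,0.64,0.64,0.64]}' 10; python3 - <<'E'
from h import *
F={n:viewer.grab_frame(n) for n in ("scene","top")}
cv2.imwrite("pics/top7.png",cv2.resize(F["top"]["pixels"][120:290,110:350],None,fx=3.3,fy=3.3,interpolation=cv2.INTER_CUBIC))
cv2.imwrite("pics/sc7.png",cv2.resize(F["scene"]["pixels"][100:280,100:400],None,fx=2.65,fy=2.65,interpolation=cv2.INTER_CUBIC))
for c in ("scene","top"): print(c,fitlid(F,"blue",.4605,.128,cams=(c,)),fitlid(F,"blue",.4605,.128,cams=(c,),smin=180))
E
```

```text
t: 27.5
eef_pos: [0.4612, -0.378, 0.2097]
ee_rot: [-2.806, 1.57, -0.798]
force: [0.5, 0.5, -0.2]
width: 0.0719
scene (np.float64(0.4657464674336645), np.float64(0.1300854409524205), np.float64(1.053118595293126), np.float64(0.19992681141741886)) (np.float64(0.46560932265962796), np.float64(0.13031834774657894), np.float64(0.9616389085233805), np.float64(0.2437676862956475))
top (np.float64(0.4613032385914246), np.float64(0.12553331372001783), np.float64(0.04244727630995098), np.float64(0.0973751058425063)) (np.float64(0.4585025187120961), np.float64(0.12017436304665056), np.float64(0.2844380288098773), np.float64(0.8875448875448876))
```

View pics/top7.png

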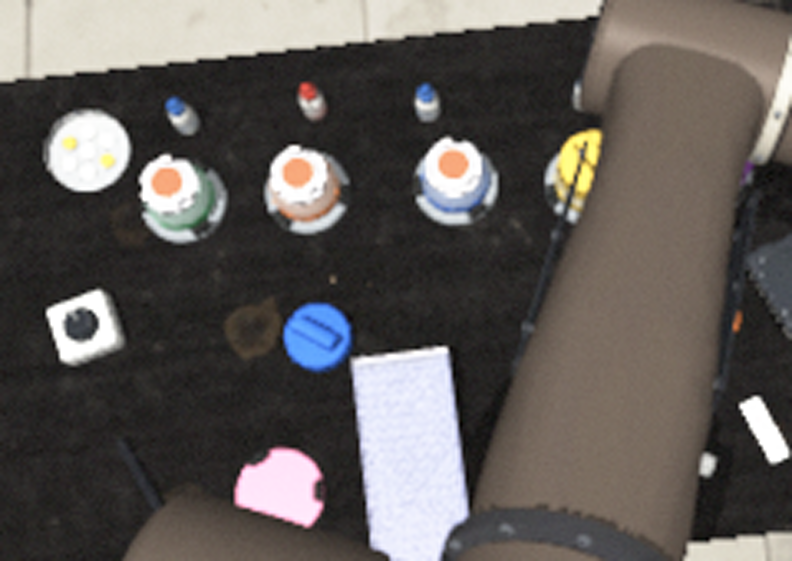

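View pics/sc7.png

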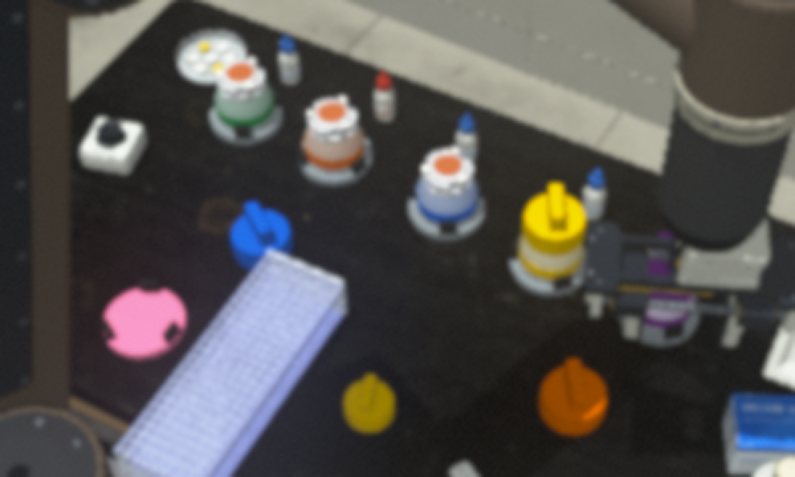

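Yellow is home. The blue lid hasn't moved, but the rack is close to it, so I'll grip across the wing first and centre it lengthwise in open space.

```bash
python3 go.py .4605 .127 .15 2.60
```

```text
t27.60 p [ 0.461  -0.3793  0.2088] jaw 2.005 tilt [-0.001 -0.    -1.   ] F [-0.5 -0.3 -0.9] M [ 0.17 -0.13 -0.02] w 0.0719 q [-0.36  0.26 -0.22  0.   -1.1  -0.78]
travel [-1.0000e-03  1.0126e+00 -1.1750e-01] spin 0.758 alt -3.242
```

```bash
python3 -m handwheel '{"travel":[[0,1,0],[0,1,0],[0,1,0],[0,1,0],[0,1,0],[0,1,0],[0,1,0],[0,1,0],[0,1,-0.1],[0,1,-0.1],[0,1,-0.1],[0,1,-0.1],[0,1,-0.1]],"spin":[0.758,0.758,0.758,0.758,0.758,0.758,0.758,0.758,0.758,0.758,0.758,0.758,0.758],"gripper":[0,0,0,0,0,0,0,0,0,0,0,0,0]}'; python3 go.py .4605 .127 .055 2.60
```

```text
t: 28.9
eef_pos: [0.4622, 0.1241, 0.1595]
ee_rot: [1.308, 1.57, -2.37]
force: [0.3, -0.4, 0.0]
width: 0.0439
t28.90 p [0.4622 0.1241 0.1595] jaw 2.605 tilt [-0.001 -0.001 -1.   ] F [ 0.3 -0.4  0. ] M [ 0.11 -0.1   0.06] w 0.0439 q [ 0.67  0.11 -0.53  0.   -0.93 -1.21]
travel [-0.0034  0.0059 -0.2091] spin -0.007 alt 3.993
```

```bash
python3 - <<'E'
from h import *
F={n:viewer.grab_frame(n) for n in ("scene","top")}
a=cv2.resize(F["top"]["pixels"][170:290,150:260],(440,480),interpolation=cv2.INTER_CUBIC)
b=cv2.resize(F["scene"]["pixels"][130:220,150:232],(437,480),interpolation=cv2.INTER_CUBIC)
cv2.imwrite("pics/b8.png",cv2.resize(np.hstack([a,b]),None,fx=.9,fy=.9))
E
```

```text
(no output)
```

View pics/b8.png

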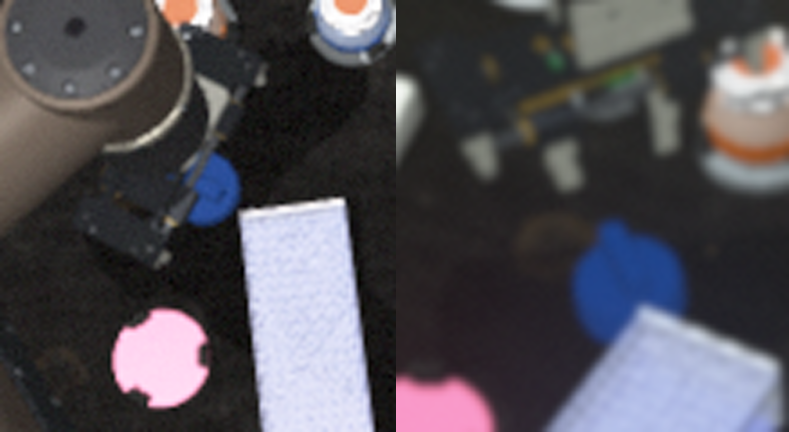

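The lid is still in place, with room at the rack. I'll go down, grip it, lift it and move it ahead into the open.

```bash
python3 -m handwheel '{"travel":[[-0.003,0.006,-0.08],[-0.003,0.006,-0.16],[-0.003,0.006,-0.2],[-0.003,0.006,-0.209],[-0.003,0.006,-0.209],[-0.003,0.006,-0.209],[-0.003,0.006,-0.209],[-0.003,0.006,-0.209],[-0.003,0.006,-0.209],[-0.003,0.006,-0.209]],"spin":[0,0,0,0,0,0,0,0,0,0],"gripper":[0,0,0,0,0,-1,-1,-1,-1,-1]}' 20; python3 go.py .4605 .127 .055 2.60
```

```text
t: 30.0
eef_pos: [0.4612, 0.1274, 0.0557]
ee_rot: [-2.065, 1.57, 0.54]
force: [-0.6, -0.3, 5.4]
width: 0.0158
t30.00 p [0.4612 0.1274 0.0557] jaw 2.605 tilt [ 0.001  0.001 -1.   ] F [-0.6 -0.3  5.4] M [0.1  0.41 0.02] w 0.0158 q [ 0.68  0.26 -0.65  0.   -0.66 -1.22]
travel [-0.0015 -0.0009 -0.0013] spin -0.007 alt 3.993
```

```bash
python3 -m handwheel '{"travel":[[0,0,0.05],[0,0,0.09],[0.1,-0.07,0.1],[0.1,-0.07,0.1],[0.1,-0.07,0.1],[0.1,-0.07,0.06],[0.1,-0.07,0.02],[0.1,-0.07,0.003],[0.1,-0.07,0.001],[0.1,-0.07,0.001],[0.1,-0.07,0.001],[0.1,-0.07,0.001]],"spin":[0,0,0,0,0,0,0,0,0,0,0,0],"gripper":[-1,-1,-1,-1,-1,-1,-1,-1,-1,0.64,0.64,0.64]}'; python3 -c "from h import *;show()"; python3 -m handwheel '{"travel":[[0,0,0],[0,0,0],[0,0,0],[0,0,0],[0,0,0],[0,0,0]],"spin":[0.2,0.4,0.6,0.8,1,1],"gripper":[0.64,0.64,0.64,0.64,0.64,0.64]}' 8;python3 -m handwheel '{"travel":[[0,0,0],[0,0,0],[0,0,0],[0,0,0],[0,0,0],[0,0,0],[0,0,0],[0,0,0],[0,0,0],[0,0,0]],"spin":[0.2,0.4,0.6,0.8,1,1,1,1,1,1],"gripper":[0.64,0.64,0.64,0.64,0.64,0.64,-1,-1,-1,-1]}' 8;python3 -c "from h import *;show()"
```

```text
t: 31.2
eef_pos: [0.5111, 0.0924, 0.056]
ee_rot: [-2.091, 1.57, 0.514]
force: [-0.2, 0.2, -0.3]
width: 0.0341
t31.20 p [0.5111 0.0924 0.056 ] jaw 2.605 tilt [ 0.001  0.    -1.   ] F [-0.2  0.2 -0.3] M [ 0.05 -0.09 -0.03] w 0.0341 q [ 0.56  0.31 -0.56  0.   -0.69 -1.09]
t: 31.8
eef_pos: [0.5111, 0.0923, 0.0559]
ee_rot: [-2.89, 1.57, 0.506]
force: [-0.2, 0.2, 0.0]
width: 0.0714
t: 32.8
eef_pos: [0.5109, 0.0921, 0.0557]
ee_rot: [-0.162, 1.571, -2.27]
force: [-0.4, 0.2, 1.6]
width: 0.0499
t32.80 p [0.5109 0.0921 0.0557] jaw -2.108 tilt [-0. -0. -1.] F [-0.4  0.2  1.6] M [-0.15  0.22  0.04] w 0.0499 q [ 0.56  0.31 -0.56  0.   -0.69  0.48]
```

```bash
python3 -m handwheel '{"travel":[[0,0,0],[0,0,0],[0,0,0],[0,0,0],[0,0,0],[0,0,0],[0,0,0],[0,0,0]],"spin":[0,0,-0.2,-0.4,-0.6,-0.8,-1,-1],"gripper":[0.64,0.64,0.64,0.64,0.64,0.64,0.64,0.64]}' 8 >/dev/null;python3 -m handwheel '{"travel":[[0,0,0],[0,0,0],[0,0,0],[0,0,0],[0,0,0],[0,0,-0.003],[0,0,-0.003],[0,0,-0.003],[0,0,-0.003],[0,0,-0.003],[0,0,0.03],[0,0,0.1],[0,0,0.2],[0,0,0.25],[0,0,0.25],[0,0,0.25]],"spin":[-0.2,-0.4,-0.6,-0.8,-1,-1,-1,-1,-1,-1,-1,-1,-1,-1,-1,-1],"gripper":[0,0,0,0,0,0,-1,-1,-1,-1,-1,-1,-1,-1,-1,-1]}' 40; python3 go.py .6229 -.0307 .16 -2.9
```

```text
t: 35.2
eef_pos: [0.5107, 0.0923, 0.1807]
ee_rot: [-1.603, 1.57, 1.002]
force: [0.1, -0.3, -1.5]
width: 0.0157
t35.20 p [0.5107 0.0923 0.1807] jaw 2.605 tilt [ 0.001  0.001 -1.   ] F [ 0.1 -0.3 -1.5] M [ 0.09 -0.02  0.01] w 0.0157 q [ 0.56  0.16 -0.42 -0.   -0.99 -1.09]
travel [ 0.2244 -0.2459 -0.0414] spin 0.991 alt -3.009
```

```bash
python3 -m handwheel '{"travel":[[0.08,-0.08,0],[0.16,-0.16,0],[0.22,-0.24,0],[0.224,-0.246,0],[0.224,-0.246,0],[0.224,-0.246,0],[0.224,-0.246,0],[0.224,-0.246,-0.04],[0.224,-0.246,-0.08],[0.224,-0.246,-0.094],[0.224,-0.246,-0.094]],"spin":[0.15,0.3,0.45,0.6,0.75,0.9,0.99,0.99,0.99,0.99,0.99],"gripper":[-1,-1,-1,-1,-1,-1,-1,-1,-1,-1,-1]}'; python3 go.py .6229 -.0307 .127 -2.9; python3 - <<'E'
from h import *
f=viewer.grab_frame("scene"); c=f["pixels"][110:230,210:330]; cv2.imwrite("pics/sc9.png",cv2.resize(c,None,fx=4,fy=4,interpolation=cv2.INTER_CUBIC))
E
```

```text
t: 36.3
eef_pos: [0.6217, -0.0311, 0.1312]
ee_rot: [-0.014, 1.566, -2.915]
force: [0.4, -0.1, -0.9]
width: 0.0155
t36.30 p [ 0.6217 -0.0311  0.1312] jaw -2.901 tilt [-0.004 -0.001 -1.   ] F [ 0.4 -0.1 -0.9] M [ 0.07  0.01 -0.04] w 0.0155 q [ 0.26  0.37 -0.25 -0.   -0.95 -0.02]
travel [ 0.0024  0.0008 -0.0083] spin 0.001 alt -3.999
```

View pics/sc9.png

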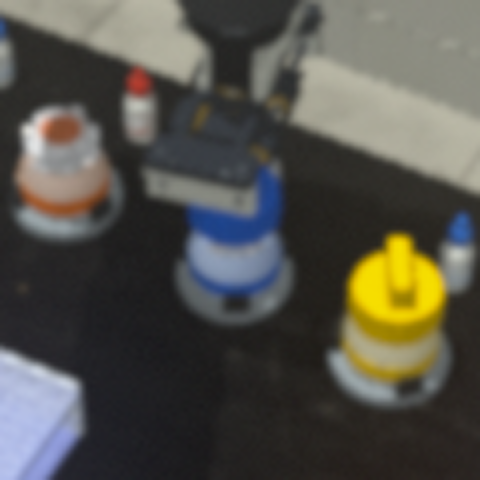

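```bash
python3 -m handwheel '{"travel":[[0,0,-0.003],[0,0,-0.005],[0,0,-0.008],[0,0,-0.01],[0,0,-0.01]],"spin":[0,0,0,0,0],"gripper":[-1,-1,-1,-1,-1]}'; python3 go.py .6229 -.0307 .127 -2.9
```

```text
t: 36.85
eef_pos: [0.6229, -0.0308, 0.1286]
ee_rot: [-2.771, 1.571, 0.612]
force: [-0.0, -0.7, -0.5]
width: 0.0158
t36.85 p [ 0.6229 -0.0308  0.1286] jaw -2.901 tilt [ 0.  0. -1.] F [-0.  -0.7 -0.5] M [ 0.1  -0.01  0.  ] w 0.0158 q [ 0.26  0.37 -0.26 -0.   -0.94 -0.02]
travel [ 0.0001  0.0002 -0.0033] spin 0.001 alt -3.999
```

```bash
python3 -m handwheel '{"travel":[[0,0,-0.002],[0,0,-0.004],[0,0,-0.006],[0,0,-0.006]],"spin":[0,0,0,0],"gripper":[-1,-1,-1,-1]}' >/dev/null; python3 -c "from h import *;show()"
```

```text
t37.25 p [ 0.6228 -0.0309  0.1253] jaw -2.901 tilt [-0. -0. -1.] F [-0.1 -0.1 -1.4] M [ 0.1  -0.07 -0.02] w 0.0156 q [ 0.26  0.37 -0.26 -0.   -0.94 -0.02]
```

```bash
python3 -m handwheel '{"travel":[[0,0,-0.003],[0,0,-0.006],[0,0,-0.009],[0,0,-0.009]],"spin":[0,0,0,0],"gripper":[-1,-1,-1,-1]}' >/dev/null; python3 -c "from h import *;show()";python3 -m handwheel '{"travel":[[0,0,-0.003],[0,0,-0.006],[0,0,-0.009],[0,0,-0.01],[0,0,-0.01]],"spin":[0,0,0,0,0],"gripper":[-1,-1,-1,-1,-1]}' >/dev/null; python3 -c "from h import *;show()"
```

```text
t37.65 p [ 0.6228 -0.0308  0.1207] jaw -2.901 tilt [-0. -0. -1.] F [ 0.1  0.3 -1.3] M [ 0.03 -0.06  0.04] w 0.0157 q [ 0.26  0.38 -0.26 -0.   -0.93 -0.02]
t38.15 p [ 0.6231 -0.0308  0.1174] jaw -2.900 tilt [ 0.001 -0.    -1.   ] F [-3.2  0.4  8.9] M [0.43 1.43 0.03] w 0.0159 q [ 0.26  0.38 -0.27  0.   -0.92 -0.02]
```

It dropped straight in again, to full drop height. Screwing forward.

```bash
python3 -m handwheel '{"travel":[[0,0,0],[0,0,0],[0,0,-0.001],[0,0,-0.002],[0,0,-0.002]],"spin":[-0.1,-0.2,-0.3,-0.4,-0.4],"gripper":[-1,-1,-1,-1,-1]}' >/dev/null; python3 -c "from h import *;show()";  python3 -m handwheel '{"travel":[[0,0,-0.001],[0,0,-0.002],[0,0,-0.003],[0,0,-0.003],[0,0,-0.004],[0,0,-0.004]],"spin":[-0.1,-0.2,-0.3,-0.4,-0.5,-0.5],"gripper":[-1,-1,-1,-1,-1,-1]}' >/dev/null; python3 -c "from h import *;show()"
```

```text
t38.65 p [ 0.6246 -0.0313  0.117 ] jaw 3.066 tilt [ 0.004 -0.001 -1.   ] F [ 0.2 -0.8  7.8] M [-0.44  0.27 -0.06] w 0.0160 q [ 0.26  0.38 -0.27  0.   -0.92 -0.34]
t39.25 p [ 0.6241 -0.0313  0.1147] jaw 2.673 tilt [ 0.003 -0.001 -1.   ] F [ 0.4 -1.   7.2] M [-0.4   0.3  -0.11] w 0.0160 q [ 0.26  0.39 -0.27  0.   -0.91 -0.73]
```

```bash
python3 -m handwheel '{"travel":[[0,0,-0.001],[0,0,-0.002],[0,0,-0.003],[0,0,-0.004],[0,0,-0.005],[0,0,-0.006]],"spin":[-0.1,-0.2,-0.3,-0.4,-0.5,-0.5],"gripper":[-1,-1,-1,-1,-1,-1]}' >/dev/null; python3 -c "from h import *;show()";  python3 -m handwheel '{"travel":[[0,0,-0.001],[0,0,-0.001],[0,0,-0.001]],"spin":[-0.1,-0.2,-0.2],"gripper":[-1,-1,-1]}' >/dev/null; python3 -c "from h import *;show()";  python3 -m handwheel '{"travel":[[0,0,0],[0,0,0],[0,0,0]],"spin":[-0.08,-0.15,-0.15],"gripper":[-1,-1,-1]}' >/dev/null; python3 -c "from h import *;show()"
```

```text
t39.85 p [ 0.6239 -0.0315  0.1124] jaw 2.281 tilt [ 0.002 -0.001 -1.   ] F [-4.3 -2.5 15.6] M [-0.66  1.65 -0.2 ] w 0.0155 q [ 0.26  0.39 -0.27  0.   -0.91 -1.12]
t40.15 p [ 0.6237 -0.0314  0.1123] jaw 2.124 tilt [ 0.002 -0.001 -1.   ] F [-4.3 -1.1 17. ] M [-0.14  1.89 -0.2 ] w 0.0156 q [ 0.26  0.39 -0.27  0.   -0.91 -1.28]
t40.45 p [ 0.6236 -0.0311  0.1123] jaw 2.009 tilt [ 0.002 -0.001 -1.   ] F [-6.6 -0.8 17.2] M [0.11 2.15 0.96] w 0.0161 q [ 0.26  0.39 -0.27  0.   -0.91 -1.4 ]
```

```bash
python3 -m handwheel '{"travel":[[0,0,0],[0,0,0]],"spin":[-0.05,-0.05],"gripper":[-1,-1]}' >/dev/null; python3 -c "from h import *;show()"; python3 -m handwheel '{"travel":[[0,0,0.003],[0,0,0.004],[0,0,0.004],[0,0,0.004],[0,0,0.004],[0,0,0.05],[0,0,0.15],[-0.1,0,0.2],[-0.2,0.1,0.2],[-0.3,0.2,0.2],[-0.4,0.3,0.2],[-0.4,0.4,0.2],[-0.4,0.5,0.2],[-0.4,0.6,0.2],[-0.4,0.7,0.2],[-0.4,0.7,0.2]],"spin":[0.08,0.08,0.08,0.08,0.08,0.08,0.08,0.08,0.08,0.08,0.08,0.08,0.08,0.08,0.08,0.08],"gripper":[-1,-1,-0.1,-0.1,-0.1,-0.1,0.64,0.64,0.64,0.64,0.64,0.64,0.64,0.64,0.64,0.64]}' 10; python3 -m handwheel '{"travel":[[-0.2,0.2,0],[-0.4,0.4,0],[-0.5,0.5,0],[-0.5,0.5,0],[-0.5,0.5,0],[-0.5,0.5,0],[-0.5,0.5,0],[-0.5,0.5,0],[-0.5,0.5,0],[-0.5,0.5,0]],"spin":[0,0,0,0,0,0,0,0,0,0],"gripper":[0.6,0.6,0.6,0.6,0.6,0.6,0.6,0.6,0.6,0.6]}'; python3 - <<'E'
from h import *
F={n:viewer.grab_frame(n) for n in ("scene","top")}
cv2.imwrite("pics/top10.png",cv2.resize(F["top"]["pixels"][120:290,110:350],None,fx=3.3,fy=3.3,interpolation=cv2.INTER_CUBIC))
cv2.imwrite("pics/sc10.png",cv2.resize(F["scene"]["pixels"][100:280,100:400],None,fx=2.65,fy=2.65,interpolation=cv2.INTER_CUBIC))
for c,x,y in [("blue",.6236,-.0311),("yellow",.6136,-.176),("purple",.615,-.3145)]:
    for z0 in (.058,.063,.069): print(c,z0,np.round(fitlid(F,c,x,y,z0=z0),4))
E
```

```text
t40.65 p [ 0.6237 -0.0311  0.1123] jaw 1.971 tilt [ 0.002 -0.001 -1.   ] F [-5.3 -0.7 16.6] M [0.16 2.1  1.21] w 0.0162 q [ 0.26  0.39 -0.27  0.   -0.91 -1.44]
t: 42.25
eef_pos: [0.4224, 0.3177, 0.2098]
ee_rot: [-1.008, 1.57, 1.023]
force: [0.7, -0.7, 0.1]
width: 0.0722
t: 43.25
eef_pos: [0.1735, 0.565, 0.2091]
ee_rot: [2.609, 1.57, -1.643]
force: [0.2, 0.8, -0.7]
width: 0.0701
blue 0.058 [ 0.6248 -0.0307  0.6584  0.2536]
blue 0.063 [ 0.6229 -0.0312  0.5727  0.2346]
blue 0.069 [ 0.621  -0.0315  0.5673  0.2822]
yellow 0.058 [ 0.6143 -0.1766  0.5938  0.2246]
yellow 0.063 [ 0.6122 -0.1763  0.5952  0.187 ]
yellow 0.069 [ 0.6097 -0.1763  0.6145  0.2051]
purple 0.058 [ 0.6172 -0.3149  0.8827  0.1914]
purple 0.063 [ 0.6156 -0.3149  0.9562  0.1691]
purple 0.069 [ 0.6133 -0.3143  1.1982  0.1755]
```

View pics/top10.png

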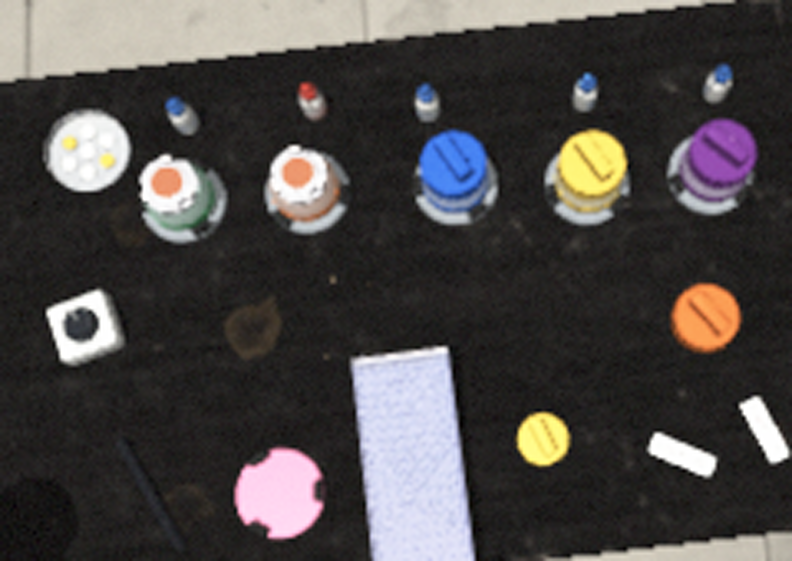

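View pics/sc10.png

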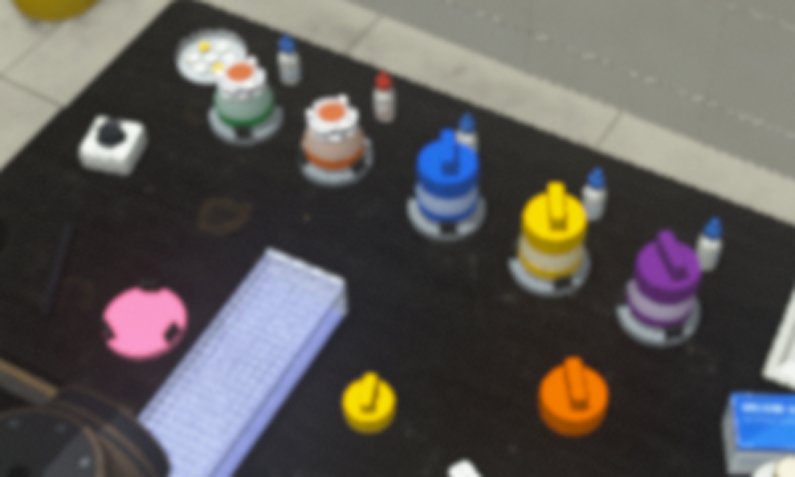

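```bash
python3 - <<'E'
from h import *
F={n:viewer.grab_frame(n) for n in ("scene","top")}
for z0 in (-.005,0,.005,.01): print("orange",z0,np.round(fitlid(F,"orange",.45,-.2875,z0=z0),4))
for c,x,y in [("blue",.6236,-.0311),("yellow",.6136,-.176),("purple",.615,-.3145)]:
    for n in F:
        f=F[n]; print(c,n,[ (z, round(fitlid(F,c,x,y,z0=z,cams=(n,))[3],3)) for z in (.058,.063)])
h=cv2.imread("pics/top_raw.png").astype(int); 
for n,b in (("timer_mid",.024),("strip_box_mid",.028),("dropper_red_mid",.037)):
    print(n,[np.round(onz(F["top"],d["at"],b)[:2],3) for d in spotter.tip_of("top",n)[:1]])
E
python3 -c "from h import *;show()"
```

```text
orange -0.005 [ 0.4513 -0.2877  0.1609  0.3316]
orange 0 [ 0.4502 -0.2887  0.1172  0.3178]
orange 0.005 [ 0.4501 -0.2884  0.7283  0.3052]
orange 0.01 [ 0.4483 -0.2881  0.5782  0.2955]
blue scene [(0.058, np.float64(0.165)), (0.063, np.float64(0.148))]
blue top [(0.058, np.float64(0.073)), (0.063, np.float64(0.071))]
yellow scene [(0.058, np.float64(0.128)), (0.063, np.float64(0.106))]
yellow top [(0.058, np.float64(0.074)), (0.063, np.float64(0.076))]
purple scene [(0.058, np.float64(0.097)), (0.063, np.float64(0.101))]
purple top [(0.058, np.float64(0.057)), (0.063, np.float64(0.063))]
timer_mid [array([0.493, 0.384])]
strip_box_mid [array([ 0.536, -0.499])]
dropper_red_mid [array([0.729, 0.129])]
t43.60 p [0.1738 0.5653 0.2098] jaw 2.030 tilt [-0.  0. -1.] F [ 0.3 -0.2 -0.4] M [ 0.16 -0.14 -0.03] w 0.0701 q [ 1.6   0.25 -0.23 -0.   -1.09 -2.71]
```

```bash
python3 -c "from station import arm; print(arm.job_done())"
```

```text
the job is handed in; nothing more can be done
None
```

I closed the purple, yellow and blue jars with their own lids and handed the job in at about 44 s. I left the orange jar open because the red-capped dropper stands about 115 mm behind it, and its lid stays on the desk. The green jar also stays open because no green lid was laid out.

- **Seating:** Each lid dropped fully and screwed forward until a firm stop pushed back with about 1 N·m. From the tool height, each wing sits about 25 mm above the thread top.
- **Backward turn:** Only the purple lid needed it. The yellow and blue pins were already over the gaps when I lowered them, so they went straight down to full drop height without being turned.
- **Final pictures:** The three lids look level and centred to about 1–2 mm. The droppers, timer and carton look untouched, and the gripper was clear of everything.
- **Checks that disagreed:**
  - Fitting lid outlines in the pictures put the closed lids up to about 5 mm high. The same fit also put the orange lid, which lies on the desk, too high (by 10 mm or more), so I trusted the tool heights.
  - The network's sideways reading of the red dropper shifted by about 20 mm between looks, but in the pictures it stayed in place.

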